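# Make up the hydrant kit tray with the fallen nozzle and the hook spanner

### The job

Make the hydrant kit tray ready: stand the nozzle that has fallen over on the bench upright on its coupling in the empty square compartment of the pulled-out tray, and draw the hook spanner out of the tool holder and lay it flat in the tray's long compartment. Set both down rather than dropping them, then push the tray fully home gently, with everything in it still in place, and leave the other tool in the holder and the carton as they are.

Things in the scene. Friction and masses are not known exactly. Their poses are not given: they have to be found in the camera images.
- nozzle: Aluminium fire nozzle with a black rubber sleeve, 165 long, 0.4 kg, lying on the bench. Origin: centre of the coupling's end face (which it stands on); its z axis runs along the nozzle to the tip. Along z: coupling 0-20, 62 diameter with four lugs (80 across); neck; rubber sleeve 40-80, 44 diameter; plain barrel 80-135, 32 diameter; tip 154-165, 36 diameter. Centre of mass near z = 50. It lies on two lugs and the tip, tip slightly down, so it does not roll.
- spanner: Flat steel hook spanner standing foot down in one of the holder's two tubes. Origin: centre of the foot's end; z runs along the bar to the head, y is the bar's width, x its thickness. Bar 22 wide, 8 thick, 196 long; above it the C-shaped hook, 8 thick, curls over to +y (y -9 to 60, up to z = 230). 0.3 kg, centre of mass near z = 120.
- spanner_foot (a point): Point on the spanner's centre line, 4 mm above its foot (spanner x = y = 0, z = 4).
- spanner_head (a point): Point in the spanner's hook (spanner x = 0, y = 20, z = 215).
- tray (a joint): Pull-out tray on slides under the red rack's shelf, in m: 0 = fully home against the stop, about 0.2 = pulled out (towards the rack's front, world -y). About 3 N slides it and it stays where left. Outside 294 by 202, walls 24 high (30 at the front); the rack's shelf (underside 235 above the bench, front edge 80 behind the tray's front wall when home) covers it when home.
- bay0 (a point): Floor centre of the tray's first square compartment (nearest the robot), 92 by 92 inside, its floor 26 above the bench, walls 20 above the floor. Axes as long_bay. The three square compartments lie side by side in the row farther from the front; two hold couplings, one is empty, any of the three.
- bay1 (a point): Floor centre of the middle square compartment, see bay0.
- bay2 (a point): Floor centre of the square compartment farthest from the robot, see bay0.
- long_bay (a point): Floor centre of the tray's long compartment, along the tray's front: 284 long (its x), 95 wide (its y), walls 20 above its floor (26 at the front). The floor is 26 above the bench. x runs along the compartment (away from the robot), y points the way the tray goes home, z up.
- pull (a point): Middle of the tray's pull bar: steel, 10 diameter, 100 long along the tray's front, 35 in front of the front wall, 44 above the bench.
- reducer: Aluminium reducing coupling standing in one of the square compartments, 62 diameter (three lugs, 76 across), 56 high. Origin: centre of its underside, z up.
- cap: Aluminium blanking cap with a bar handle standing in another square compartment, 68 diameter, 44 high. Origin: centre of its underside, z up.
- key: The other long tool in the holder, to be left there: flat steel bar of the same section with a closed five-sided ring head, 225 high. Origin: centre of its foot's end, z up along the bar.
- holder: Dark steel tool holder fixed to the bench: base plate 90 by 190 by 6 with two upright square tubes at its y = -50 and y = +50, outside 26 by 40, inside 18 by 32, rims 96 above the bench, inner floor 10 above. Origin: centre of the underside; x is across the flat of the tools.
- carton: Cardboard carton on the bench, 100 by 75 by 55 high, 0.5 kg. Origin: centre of its underside.
Things that resemble listed ones, but are neither listed nor needed, are in the scene too. Leave any orange, turquoise or yellow look-alike of the spanner alone.

How it is judged:
By the outcome, as a careful person would: the job done as asked, in the order asked, and still so for the second after the job is handed in, with the robot touching nothing.
It also fails if it takes over 72 s, if anything falls off the work surface, if the arm or the gripper's body presses on something with over 40 N, if the wrist force passes 120 N, or if a joint passes its speed limit or range.

### The arm

A 7-joint arm with a two-finger parallel gripper is mounted at the origin on the work surface. World frame = base frame: x ahead of the robot, y to its left, z up, the work surface at z = 0. Lengths are in m, angles in degrees, forces in N, time in s.
With the tool pointing down it reaches from about 0.425 to 0.875 m from the base axis. Payload 4.7 kg.
Tool frame: the origin (TCP) lies at the very end of the fingers, on their centre line; the grasp point (between the pads) lies 19 mm behind it; z points along the fingers, y is the line along which they close (so a half turn about z gives the same grasp; the last joint's range is limited). The gripper opens to 87 mm and grips with 3 to 60 N. Pads are 19 mm wide; open, the fingers measure 117 mm over their backs; the gripper's body (75 mm by 190 mm) begins 51 mm behind the grasp point.
Start: joints at [69.907, 18.392, -4.016, 83.108, 1.295, 78.541, -3.26], TCP at [0.232, -0.607, 0.223] pointing down, gripper open.
Joint ranges: [-163.93, 163.93], [-17.29, 119.83], [-79.2, 71.16], [3.27, 140.29], [-89.18, 269.18], [5.43, 117.66], [-154.24, 154.24]. Speed limits (degrees/s): [147.25, 147.25, 180, 180, 180, 180, 180].

### API

Orientations are given as [roll, pitch, yaw] about the fixed x, y, z axes, in that order (R = Rz(yaw) Ry(pitch) Rx(roll)).
In Python, from cell import get_obs, read_camera, sign_off, silhouettes gives the robot as it stands.
- The arm moves only by the tool play_rows, never from a script. Its argument "steps" is a list that holds one entry, the list of rows, each a list of 7 numbers: the shift along the tool's x, y, z in m, then the turn, a rotation vector about the tool's x, y, z in rad, then the finger opening in m, from 0 to 0.087. A call has 1 to 12 rows; each row shifts and turns the commanded pose from where the row before left it, along the tool's axes as they then stand; what a row does not reach is not made up. A row lasts 1/10 s, in which the tool goes at most 50 mm and 8.59 degrees, less where a joint would pass 70% of its speed; a pose out of reach is approached as far as the arm can. A call is refused whole if a number of a shift passes 0.05 or a number of a turn 0.15, either way. A call with a gripper value outside its range is refused whole. The fingers move at their own pace and stop on an object; "force" is the grip in N (left out, the last holds). Time passes only in rows, so rows that do not move let the fingers close. It gives the time, the measured TCP pose, the force, the opening and the grip force at its end, in the units of the state.
- get_obs(): the state, without advancing time (a new reading comes with each control period).
- read_camera(name): name is "scene" or "top" or "wrist"; returns a dict with "frame" (420x560x3 uint8, red, green, blue), "intrinsics" (3x3 intrinsics, pixels), "view" (4x4, takes a point from world to camera coordinates). Camera axes: x right, y up, looking along -z (the intrinsics and any distortion apply to the point x, -y, -z); pixel columns grow to the right and rows downward; lengths in m; the calibration is good to about 2 mm. A picture is of the moment at which its call begins. There is no depth.
- sign_off(): hands the job in; it is judged then, once.
Trained networks look in the newest picture that a camera, given by its name, has taken for a name from the list of things; names that differ only in an ending like _2 or _b are one class to them, and where a whole thing is asked for, a point or a joint stands for the part that bears it (a point fixed in the world has none). Each returns a list of dicts, best first, with "p" (0 to 1); they miss things now and then, are a little off and sometimes report something else, mostly with a low value. They report only what shows in the picture. A call takes as long as a camera call. They do not tell look-alikes from the thing itself.
- silhouettes(camera, name): "pixels" (420x560 bool, what is visible of it) and "extent" ([left, top, right, bottom] in pixels, round what is visible of it).
The state is a dict: "time_s": time; "qpos": joint angles; "joint_velocities": joint speeds; "effort": joint torques, N m; "tool_pos": TCP position; "tool_rot": TCP orientation; "force": force on the tool from outside, world axes, zero at the start; "wrist_torque": the same for the moment, N m; "grip_width": finger opening in m; "grasp_force": force on a finger pad.
Only numpy, scipy, OpenCV 4.12 (cv2) and the standard library are available. Lean on these libraries where they do the work, as an engineer would, in place of code of your own. Each camera call takes 0.05 s, during which the arm holds its last target. There are 200 camera calls.

## Working session

There is one attempt and no reset: what is moved stays moved. The work goes in short steps, Python scripts to look and compute and a tool call to move; the robot and the scene stay as the last step left them, time stands still between calls to the robot, and variables do not carry over. Pictures are saved under pics/ and viewed, at most 10 in all, crops included, and the job is handed in when it is done.

Besides the shell and the picture viewer there is one more tool, called after "Emit:" as a command line: name --argument value ..., lists and objects as JSON in quotes. play_rows: Moves the arm, as the interface text tells. Its arguments: {"type":"object","properties":{"steps":{"type":"array","items":{"type":"array","items":{"type":"array","items":{"type":"number"}}}},"force":{"type":"number"}},"required":["steps"]}

```bash
mkdir -p pics; ls; python3 - <<'E'
from cell import *
import cv2,numpy as np
o=get_obs(); print(o)
ims=[]
for n in("scene","top"):
    c=read_camera(n); print(n,c["intrinsics"],c["view"],[k for k in c])
    cv2.imwrite(f"pics/{n}0.png",cv2.cvtColor(c["frame"],cv2.COLOR_RGB2BGR))
    for t in("nozzle","spanner","tray","pull","reducer","cap","key","holder","carton"):
        print(t,[(round(d["p"],2),np.round(d["extent"]).tolist(),int(d["pixels"].sum())) for d in silhouettes(n,t)[:4]])
E
```

```text
pics
{'time_s': 0.0, 'qpos': array([69.90500155, 18.43834525, -4.01459515, 83.17647553,  1.29349155,
       78.54096462, -3.26043573]), 'joint_velocities': array([ 0.01897835, -0.05371849,  0.08521259, -0.01401536,  0.05548769,
        0.03050747, -0.04965397]), 'effort': array([-2.88895499e-04, -4.91295254e+01, -4.04369496e-01, -3.12530100e+01,
       -6.40480220e-02,  4.38670255e-02,  2.12813875e-04]), 'tool_pos': array([ 0.23165835, -0.60670875,  0.2214557 ]), 'tool_rot': array([-1.79889373e+02,  4.68736479e-03,  2.09031620e+01]), 'force': array([ 0.2023956 , -0.3427416 , -0.77214943]), 'wrist_torque': array([ 0.01123826,  0.00777109, -0.03253536]), 'grasp_force': 0.0, 'grip_width': 0.08677489025523397}
scene [[395.03195122   0.         284.19284137]
 [  0.         395.03195122 205.21313879]
 [  0.           0.           1.        ]] [[ 0.08464453  0.99640468 -0.00360747 -0.00724385]
 [-0.63025331  0.05634349  0.77434242  0.2329756 ]
 [ 0.77176167 -0.06327023  0.63275651 -1.8251415 ]
 [ 0.          0.          0.          1.        ]] ['frame', 'intrinsics', 'view']
nozzle [(0.96,
[... 1035 characters left out ...]
     0.          0.          1.        ]] ['frame', 'intrinsics', 'view']
nozzle [(0.7, [279.0, 216.0, 321.0, 256.0], 577), (0.21, [158.0, 165.0, 255.0, 266.0], 5201)]
spanner [(0.7, [355.0, 237.0, 391.0, 274.0], 788), (0.66, [420.0, 260.0, 441.0, 276.0], 164), (0.52, [416.0, 220.0, 434.0, 243.0], 201)]
tray [(0.56, [165.0, 164.0, 254.0, 264.0], 5438)]
pull [(0.81, [150.0, 166.0, 254.0, 262.0], 5364)]
reducer [(0.72, [185.0, 177.0, 208.0, 198.0], 315)]
cap [(0.15, [159.0, 169.0, 255.0, 264.0], 5161)]
key [(0.45, [354.0, 194.0, 369.0, 208.0], 144), (0.24, [152.0, 164.0, 255.0, 265.0], 5239)]
holder [(0.91, [331.0, 194.0, 394.0, 239.0], 1174)]
carton [(0.96, [354.0, 239.0, 395.0, 273.0], 791)]
```

```bash
python3 - <<'E'
import cv2
a=cv2.imread("pics/scene0.png")[150:310,120:440]; cv2.imwrite("pics/s1.png",cv2.resize(a,(800,400),interpolation=cv2.INTER_CUBIC))
a=cv2.imread("pics/top0.png")[140:300,140:460]; cv2.imwrite("pics/t1.png",cv2.resize(a,(800,400),interpolation=cv2.INTER_CUBIC))
E
```

```text
(no output)
```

View pics/s1.png

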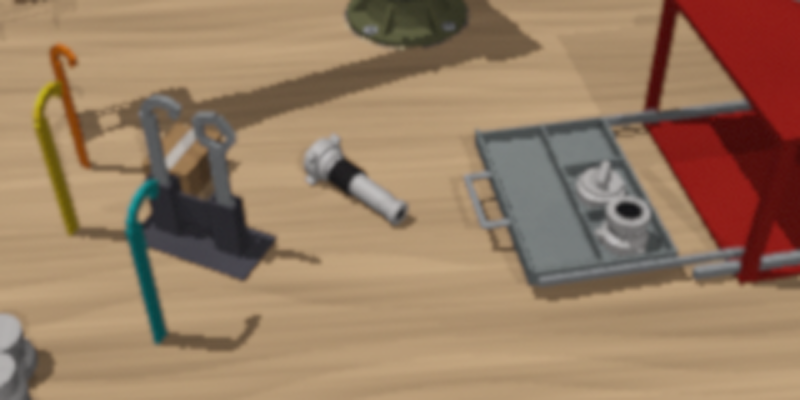

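View pics/t1.png

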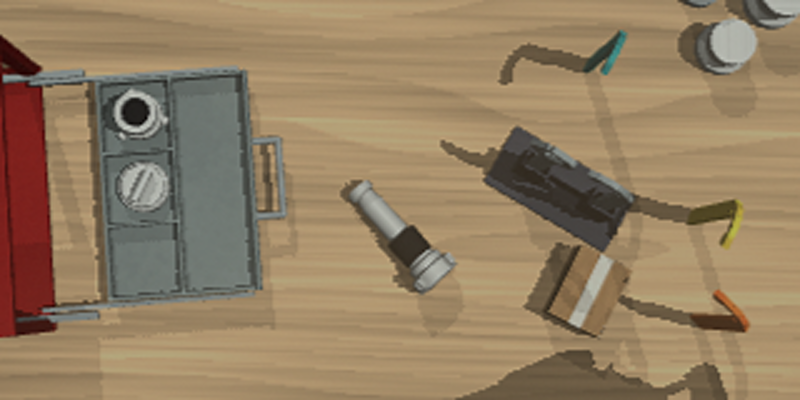

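The top view is oriented with +x up and -y to the right. The tray is at left with the empty square nearest the robot at crop (145,262), so bay0. The nozzle lies with its tip at (357,190) and coupling at (432,272). The holder is around (560,187). The scene view shows the C-hook in the tube nearer the robot, curling towards the key.

```bash
cat > h.py <<'E'
from cell import *
import numpy as np,cv2
from scipy.spatial.transform import Rotation as R
def ray(c,u,v):
    K,V=c["intrinsics"],c["view"]; d=np.array([(u-K[0,2])/K[0,0],-(v-K[1,2])/K[1,1],-1.])
    return -V[:3,:3].T@V[:3,3], V[:3,:3].T@d
def px(c,u,v,z):
    o,d=ray(c,u,v); return o+d*(z-o[2])/d[2]
def proj(c,p):
    K,V=c["intrinsics"],c["view"]; q=V[:3,:3]@np.asarray(p)+V[:3,3]
    return np.array([K[0,0]*q[0]/-q[2]+K[0,2],K[1,1]*-q[1]/-q[2]+K[1,2]])
def save(c,name,crop=None,s=1):
    a=cv2.cvtColor(c["frame"],cv2.COLOR_RGB2BGR)
    if crop: a=a[crop[1]:crop[3],crop[0]:crop[2]]
    cv2.imwrite(f"pics/{name}.png",cv2.resize(a,None,fx=s,fy=s,interpolation=cv2.INTER_CUBIC))
E
python3 - <<'E'
from h import *
np.set_printoptions(precision=4,suppress=True)
c=read_camera("top"); s=read_camera("scene"); w=read_camera("wrist")
o=get_obs(); Rt=R.from_euler("xyz",o["tool_rot"],degrees=True).as_matrix()
V=w["view"]; print("wristcam in tool",Rt.T@(-V[:3,:3].T@V[:3,3]-o["tool_pos"]),"\n",Rt.T@V[:3,:3].T,w["intrinsics"][0])
T=lambda x,y,z:px(c,140+x/2.5,140+y/2.5,z)
S=lambda x,y,z:px(s,120+x/2.5,150+y/2.5,z)
for n,x,y,z in[("tip",357,188,.02),("coup end",435,273,.035),("rear-left outer",92,82,.05),("front far outer",243,70,.052),("front near outer",260,290,.052),("rear near outer",105,303,.05),("pull a",281,140,.044),("pull b",281,215,.044),("bay0 a",108,228,.046),("b",178,224,.046),("c",183,291,.046),("d",111,296,.046),
 ("holder far",517,127,.006),("h left",484,182,.006),("h near",607,248,.006),("h right",634,205,.006)]: print(n,T(x,y,z))
print("scene: tip",S(402,212,.02),"coup",S(318,160,.035),"tray near-right",S(535,282,.03),"holder near",S(248,278,.006),"right",S(275,240,.006))
E
```

```text
wristcam in tool [ 0.0698 -0.0002 -0.1624] 
 [[-0.0002  0.9667  0.2559]
 [ 1.      0.0002 -0.0001]
 [-0.0001  0.2559 -0.9667]] [308.3197   0.     285.742 ]
tip [ 0.5492 -0.0538  0.02  ]
coup end [ 0.4376 -0.1602  0.035 ]
rear-left outer [0.678 0.303 0.05 ]
front far outer [0.6999 0.103  0.052 ]
front near outer [0.4087 0.0707 0.052 ]
rear near outer [0.3862 0.2731 0.05  ]
pull a [0.6085 0.0497 0.044 ]
pull b [0.5085 0.0466 0.044 ]
bay0 a [0.4848 0.2741 0.046 ]
b [0.4926 0.1821 0.046 ]
c [0.4047 0.1721 0.046 ]
d [0.3956 0.2663 0.046 ]
holder far [ 0.6401 -0.2705  0.006 ]
h left [ 0.5634 -0.2267  0.006 ]
h near [ 0.4784 -0.3955  0.006 ]
h right [ 0.5379 -0.4319  0.006 ]
scene: tip [ 0.5538 -0.0516  0.02  ] coup [ 0.4488 -0.1666  0.035 ] tray near-right [0.7089 0.1073 0.03  ] holder near [ 0.647  -0.2632  0.006 ] right [ 0.5793 -0.2291  0.006 ]
```

```bash
cat >> h.py <<'E'
def pose(o=None):
    o=o or get_obs(); T=np.eye(4); T[:3,:3]=R.from_euler("xyz",o["tool_rot"],degrees=True).as_matrix(); T[:3,3]=o["tool_pos"]; return T
def frame(p,z,x):
    """tool pose from position, tool z direction, approximate tool x direction"""
    z=np.array(z,float);z/=np.linalg.norm(z);x=np.array(x,float);x-=z*(x@z);x/=np.linalg.norm(x)
    T=np.eye(4);T[:3,:3]=np.c_[x,np.cross(z,x),z];T[:3,3]=p;return T
def plan(T0,T1,N):
    M=np.linalg.inv(T0)@T1; w=R.from_matrix(M[:3,:3]).as_rotvec()/N; Rw=R.from_rotvec(w).as_matrix()
    S=sum(np.linalg.matrix_power(Rw,k) for k in range(N)); t=np.linalg.solve(S,M[:3,3])
    print(N,"rows of",np.round(np.r_[t,w],4).tolist(), "deg/row",round(np.degrees(np.linalg.norm(w)),2),"mm/row",round(1e3*np.linalg.norm(t),1))
    A=np.eye(4);A[:3,:3]=Rw;A[:3,3]=t;P=T0
    for k in range(N):
        P=P@A
        if k in(N//3,2*N//3): print("  via",np.round(P[:3,3],3))
    return T1
az=lambda a:np.array([np.cos(np.radians(a)),np.sin(np.radians(a)),0.])
E
python3 - <<'E'
from h import *
T=pose(); 
U=T.copy(); U[:3,3]+=[0,0,.1]; plan(T,U,2)
plan(U,frame([.49,-.114,.25],[0,0,-1],az(45)),12)
E
```

```text
2 rows of [-0.0, 0.0, -0.05, -0.0, -0.0, 0.0] deg/row 0.0 mm/row 50.0
  via [ 0.232 -0.607  0.273]
  via [ 0.232 -0.607  0.323]
12 rows of [0.0403, -0.0237, 0.006, 0.0, 0.0, -0.035] deg/row 2.01 mm/row 47.1
  via [ 0.365 -0.415  0.292]
  via [ 0.445 -0.247  0.268]
```

Emit:
play_rows --steps '[[[0,0,-0.05,0,0,0,0.087],[0,0,-0.05,0,0,0,0.087]]]' --force 50

```text
time_s: 1.35
tool_pos: [0.2314, -0.6062, 0.3218]
tool_rot: [-179.7, 0.0, 20.9]
force: [0.0, -1.6, 0.5]
grip_width: 0.0871
grasp_force: 0.0
```

Emit:
play_rows --steps '[[[0.0403,-0.0237,0.006,0,0,-0.035,0.087],[0.0403,-0.0237,0.006,0,0,-0.035,0.087],[0.0403,-0.0237,0.006,0,0,-0.035,0.087],[0.0403,-0.0237,0.006,0,0,-0.035,0.087],[0.0403,-0.0237,0.006,0,0,-0.035,0.087],[0.0403,-0.0237,0.006,0,0,-0.035,0.087],[0.0403,-0.0237,0.006,0,0,-0.035,0.087],[0.0403,-0.0237,0.006,0,0,-0.035,0.087],[0.0403,-0.0237,0.006,0,0,-0.035,0.087],[0.0403,-0.0237,0.006,0,0,-0.035,0.087],[0.0403,-0.0237,0.006,0,0,-0.035,0.087],[0.0403,-0.0237,0.006,0,0,-0.035,0.087]]]'

```text
time_s: 2.55
tool_pos: [0.4904, -0.1119, 0.2506]
tool_rot: [179.9, -0.0, 45.0]
force: [0.3, -0.3, -0.6]
grip_width: 0.0868
grasp_force: 0.0
```

```bash
python3 - <<'E'
from h import *
o=get_obs(); print(o["tool_pos"],o["tool_rot"],o["qpos"],o["time_s"])
w=read_camera("wrist"); save(w,"w1")
for d in silhouettes("wrist","nozzle")[:2]:
    m=d["pixels"]; print(d["p"],d["extent"],m.sum())
    p=np.argwhere(m)[:,::-1].astype(float)
    P=np.array([px(w,u,v,.032)[:2] for u,v in p]); c0=P.mean(0); e,v=np.linalg.eigh(np.cov(P.T)); a=v[:,1]
    if a[0]<0:a=-a
    t=(P-c0)@a; n=(P-c0)@[-a[1],a[0]]
    print("az",np.degrees(np.arctan2(a[1],a[0])),"ends",c0+a*t.min(),c0+a*t.max(),"len",np.ptp(t))
    for k in np.arange(t.min(),t.max(),.0125):
        q=n[(t>=k)&(t<k+.0125)]; print(round(k-t.min(),4),round(q.min(),4),round(q.max(),4))
E
```

```text
[ 0.49043954 -0.11192685  0.25060456] [ 1.79938352e+02 -7.16768517e-03  4.50439794e+01] [ 40.00623183   0.87070746 -30.281055   100.24461223   0.47759576
  78.949343   -35.3190811 ] 2.55
0.93 [258.7, 111.8, 307.5, 254.9] 4474
az 43.19139636269039 ends [ 0.42458039 -0.17245284] [ 0.55256926 -0.05229946] len 0.1755505210781193
0.0 -0.0332 0.0329
0.0125 -0.0328 0.033
0.025 -0.0309 0.0305
0.0375 -0.0238 0.0242
0.05 -0.0219 0.0207
0.0625 -0.0214 0.0209
0.075 -0.0218 0.0211
0.0875 -0.0215 0.0211
0.1 -0.0158 0.0165
0.1125 -0.0155 0.0156
0.125 -0.0149 0.0147
0.1375 -0.0155 0.0149
0.15 -0.0139 0.014
0.1625 -0.0169 0.0167
0.175 -0.0116 0.0049
```

View pics/w1.png

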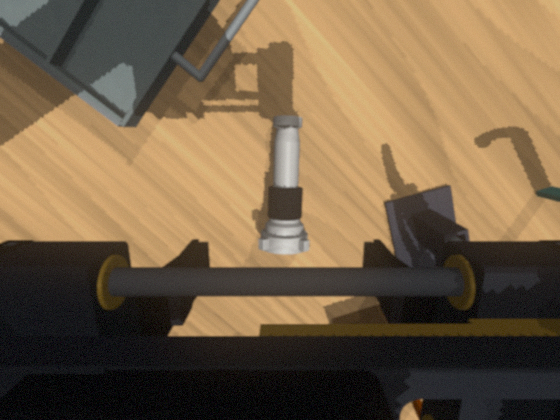

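The nozzle shows vertically in the wrist view, with its tip at (287,117) and coupling at (284,245). The measured profile matches the sleeve (44) and barrel (32) sizes.

```bash
cat >> h.py <<'E'
def noz_tool(p70,a3,n,t=25,off=.016):
    """tool pose for nozzle axis a3, tool side n, p70 = point of axis at z=70"""
    c,s=np.cos(np.radians(t)),np.sin(np.radians(t)); z=n*c-a3*s
    return frame(p70+off*z,z,a3)
E
python3 - <<'E'
from h import *
e=np.radians(5.5); h=az(43.2); a3=h*np.cos(e)-np.array([0,0,np.sin(e)]); n=-h*np.sin(e)-np.array([0,0,np.cos(e)])
tip=np.array([.552,-.053,.018]); g=noz_tool(tip-.095*a3,a3,n); print(g[:3,3])
p=g.copy(); p[:3,3]-=.06*g[:3,2]
plan(pose(),p,9); plan(p,g,4)
E
```

```text
[ 0.47714713 -0.12329152  0.01331928]
9 rows of [0.0057, 0.0005, 0.0201, 0.0011, -0.0594, 0.0048] deg/row 3.42 mm/row 20.9
  via [ 0.504 -0.095  0.169]
  via [ 0.504 -0.097  0.106]
4 rows of [0.0, 0.0, 0.015, 0.0, 0.0, -0.0] deg/row 0.0 mm/row 15.0
  via [ 0.488 -0.113  0.039]
  via [ 0.483 -0.118  0.026]
```

Emit:
play_rows --steps '[[[0.0057,0.0005,0.0201,0.0011,-0.0594,0.0048,0.087],[0.0057,0.0005,0.0201,0.0011,-0.0594,0.0048,0.087],[0.0057,0.0005,0.0201,0.0011,-0.0594,0.0048,0.087],[0.0057,0.0005,0.0201,0.0011,-0.0594,0.0048,0.087],[0.0057,0.0005,0.0201,0.0011,-0.0594,0.0048,0.087],[0.0057,0.0005,0.0201,0.0011,-0.0594,0.0048,0.087],[0.0057,0.0005,0.0201,0.0011,-0.0594,0.0048,0.087],[0.0057,0.0005,0.0201,0.0011,-0.0594,0.0048,0.087],[0.0057,0.0005,0.0201,0.0011,-0.0594,0.0048,0.087],[0,0,0,0,0,0,0.087]]]'

```text
time_s: 3.65
tool_pos: [0.4959, -0.1109, 0.0612]
tool_rot: [-179.7, 30.9, 42.7]
force: [-0.2, -0.2, -0.3]
grip_width: 0.0871
grasp_force: 0.0
```

```bash
python3 - <<'E'
from h import *
e=np.radians(5.5); h=az(43.2); a3=h*np.cos(e)-np.array([0,0,np.sin(e)]); n=-h*np.sin(e)-np.array([0,0,np.cos(e)])
tip=np.array([.552,-.053,.018]); g=noz_tool(tip-.095*a3,a3,n)
w=read_camera("wrist"); P=pose();print(P[:3,3])
d=silhouettes("wrist","nozzle")[0]; print(d["p"],d["extent"])
m=d["pixels"]; 
# lateral offset of nozzle axis in tool y (rows where the silhouette shows), at barrel height
for v in np.unique(np.argwhere(m)[:,0])[::12]:
    u=np.where(m[v])[0]; q=px(w,(u[0]+u[-1])/2,v,.025); l=P[:3,:3].T@(q-P[:3,3]); print(v,u[0],u[-1],np.round(q,4),np.round(l,4))
plan(P,g,4)
E
```

```text
[ 0.4969692  -0.1112728   0.06323722]
0.81 [237.7, 71.3, 323.3, 322.0]
73 275 283 [ 0.5586 -0.0488  0.025 ] [ 0.0949 -0.0043 -0.0119]
85 240 313 [ 0.5538 -0.0515  0.025 ] [ 0.0903 -0.0055 -0.0092]
97 241 313 [ 0.5497 -0.0555  0.025 ] [ 0.0854 -0.0054 -0.0063]
109 242 312 [ 0.5452 -0.0594  0.025 ] [ 0.0802 -0.0056 -0.0032]
121 251 304 [ 0.5406 -0.0638  0.025 ] [ 0.0747 -0.0054  0.0001]
133 250 306 [ 0.5357 -0.0685  0.025 ] [ 0.0689 -0.0053  0.0035]
145 249 307 [ 0.5302 -0.0733  0.025 ] [ 0.0627 -0.0054  0.0072]
157 251 307 [ 0.5248 -0.0789  0.025 ] [ 0.056  -0.005   0.0112]
169 252 305 [ 0.5185 -0.0841  0.025 ] [ 0.0489 -0.0054  0.0154]
181 253 306 [ 0.5122 -0.0905  0.025 ] [ 0.0413 -0.005   0.0199]
193 254 305 [ 0.5051 -0.0968  0.025 ] [ 0.0331 -0.0051  0.0248]
205 254 305 [ 0.4974 -0.1036  0.025 ] [ 0.0243 -0.0053  0.0301]
217 249 313 [ 0.4898 -0.1118  0.025 ] [ 0.0147 -0.0044  0.0357]
229 249 313 [ 0.4808 -0.1198  0.025 ] [ 0.0044 -0.0046  0.0419]
241 251 312 [ 0.4713 -0.1288  0.025 ] [-0.0069 -0.0043  0.0486]
253 246 319 [ 0.4611 -0.139   0.025 ] [-0.0192 -0.0037  0.0559]
265 247 318 [ 0.4495 -0.1495  0.025 ] [-0.0328 -0.0038  0.064 ]
305 240 324 [ 0.4004 -0.1932  0.025 ] [-0.0892 -0.0048  0.0975]
317 244 320 [ 0.3819 -0.2098  0.025 ] [-0.1106 -0.005   0.1103]
4 rows of [0.0015, -0.0011, 0.0136, -0.0019, 0.001, -0.0024] deg/row 0.19 mm/row 13.8
  via [ 0.487 -0.117  0.038]
  via [ 0.482 -0.12   0.026]
```

Emit:
play_rows --steps '[[[0.0015,-0.0012,0.0135,-0.002,0.001,-0.0024,0.087],[0.0015,-0.0012,0.0135,-0.002,0.001,-0.0024,0.087],[0.0015,-0.0012,0.0135,-0.002,0.001,-0.0024,0.087],[0.0015,-0.0012,0.0135,-0.002,0.001,-0.0024,0.087],[0,0,0,0,0,0,0],[0,0,0,0,0,0,0],[0,0,0,0,0,0,0],[0,0,0,0,0,0,0],[0,0,0,0,0,0,0]]]' --force 45

```text
time_s: 4.65
tool_pos: [0.4789, -0.1231, 0.0156]
tool_rot: [179.7, 30.4, 43.0]
force: [0.2, -0.1, -0.9]
grip_width: 0.0549
grasp_force: 0.0
```

```bash
python3 - <<'E'
from h import *
o=get_obs(); print(o["tool_pos"],o["tool_rot"],o["force"],o["grip_width"],o["grasp_force"])
P=pose(); U=P.copy(); U[2,3]+=.14; plan(P,U,4)
up=np.array([0,0,1.]); b=np.array([.4413,.2262,0])
V=noz_tool(np.array([.46,.08,.24]),up,az(70)); plan(U,V,12)
H=noz_tool(b+[0,0,.026+.07+.08],up,az(96.3)); plan(V,H,8)
E
```

```text
[ 0.47886804 -0.12309405  0.0156079 ] [179.70184188  30.37097773  43.03036821] [ 0.17979356 -0.12670257 -0.88738018] 0.05485539076858389 0.0
4 rows of [-0.0177, 0.0002, -0.0302, 0.0, -0.0, 0.0] deg/row 0.0 mm/row 35.0
  via [ 0.479 -0.123  0.086]
  via [ 0.479 -0.123  0.121]
12 rows of [0.0171, -0.0122, -0.0025, 0.0134, 0.136, -0.0417] deg/row 8.19 mm/row 21.2
  via [ 0.492 -0.02   0.149]
  via [0.485 0.055 0.188]
8 rows of [0.0003, -0.0059, 0.0196, 0.052, 0.0, -0.0242] deg/row 3.29 mm/row 20.4
  via [0.463 0.15  0.209]
  via [0.452 0.205 0.185]
```

Emit:
play_rows --steps '[[[0,0,0,0,0,0,0],[0,0,0,0,0,0,0],[0,0,0,0,0,0,0],[0,0,0,0,0,0,0]]]'

```text
time_s: 5.05
tool_pos: [0.4785, -0.1232, 0.0154]
tool_rot: [179.7, 30.4, 43.0]
force: [0.5, 0.8, 1.5]
grip_width: 0.0426
grasp_force: 45.0
```

Emit:
play_rows --steps '[[[-0.009,0,-0.015,0,0,0,0],[-0.0177,0,-0.0302,0,0,0,0],[-0.0177,0,-0.0302,0,0,0,0],[-0.0177,0,-0.0302,0,0,0,0],[-0.009,0,-0.015,0,0,0,0]]]'

```text
time_s: 5.55
tool_pos: [0.4789, -0.1228, 0.1586]
tool_rot: [179.5, 30.2, 42.9]
force: [0.8, -0.0, -4.4]
grip_width: 0.0431
grasp_force: 45.0
```

Emit:
play_rows --steps '[[[0.0171,-0.0122,-0.0025,0.0134,0.136,-0.0417,0],[0.0171,-0.0122,-0.0025,0.0134,0.136,-0.0417,0],[0.0171,-0.0122,-0.0025,0.0134,0.136,-0.0417,0],[0.0171,-0.0122,-0.0025,0.0134,0.136,-0.0417,0],[0.0171,-0.0122,-0.0025,0.0134,0.136,-0.0417,0],[0.0171,-0.0122,-0.0025,0.0134,0.136,-0.0417,0],[0.0171,-0.0122,-0.0025,0.0134,0.136,-0.0417,0],[0.0171,-0.0122,-0.0025,0.0134,0.136,-0.0417,0],[0.0171,-0.0122,-0.0025,0.0134,0.136,-0.0417,0],[0.0171,-0.0122,-0.0025,0.0134,0.136,-0.0417,0],[0.0171,-0.0122,-0.0025,0.0134,0.136,-0.0417,0],[0.0171,-0.0122,-0.0025,0.0134,0.136,-0.0417,0]]]'

```text
time_s: 6.75
tool_pos: [0.463, 0.0932, 0.2325]
tool_rot: [179.7, -65.1, 70.3]
force: [-0.2, 0.5, -4.7]
grip_width: 0.0426
grasp_force: 45.0
```

```bash
python3 - <<'E'
from h import *
o=get_obs(); print(o["qpos"],o["grip_width"])
up=np.array([0,0,1.]); b=np.array([.4413,.2262,0])
V=noz_tool(np.array([.46,.08,.24]),up,az(70)); P=pose();print("err",P[:3,3]-V[:3,3], "nozzle x axis",P[:3,:3]@[np.cos(np.radians(25)),0,-np.sin(np.radians(25))])
H=noz_tool(b+[0,0,.026+.07+.08],up,az(96.3)); plan(P,H,8)
w=read_camera("wrist"); s=read_camera("scene"); save(s,"s2",(200,100,480,310),2.8)
E
```

```text
[ 56.05640431   3.41838581 -27.66270685 126.757898   -64.24265115
  79.42967588  39.24895537] 0.042629119796293954
err [-0.00197706 -0.00043411 -0.00076012] nozzle x axis [-2.71718599e-03 -9.38891717e-04  9.99995868e-01]
8 rows of [0.0004, -0.0057, 0.0196, 0.0521, -0.0002, -0.0239] deg/row 3.29 mm/row 20.4
  via [0.462 0.15  0.209]
  via [0.452 0.205 0.185]
```

View pics/s2.png

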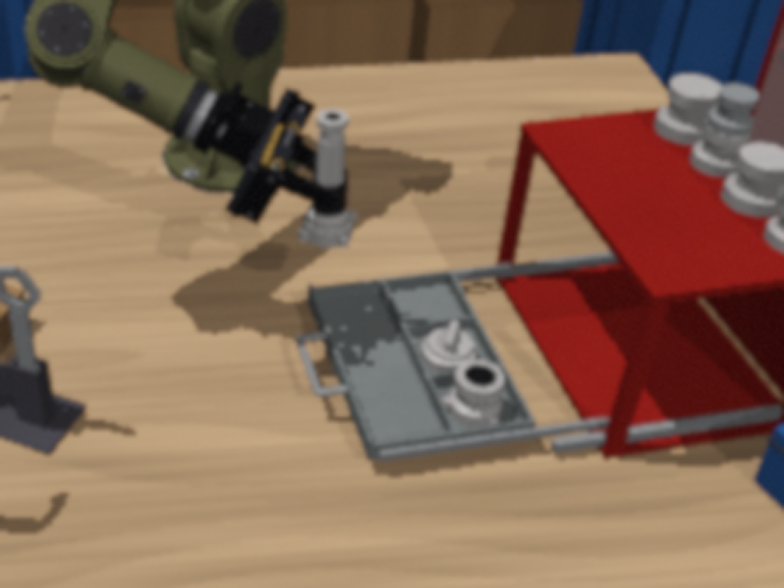

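The nozzle is held upright (tip near (330,118) in this crop) and the square nearest the robot is empty. I'll move to hover over bay0.

Emit:
play_rows --steps '[[[0.0004,-0.0057,0.0196,0.0521,0,-0.0239,0],[0.0004,-0.0057,0.0196,0.0521,0,-0.0239,0],[0.0004,-0.0057,0.0196,0.0521,0,-0.0239,0],[0.0004,-0.0057,0.0196,0.0521,0,-0.0239,0],[0.0004,-0.0057,0.0196,0.0521,0,-0.0239,0],[0.0004,-0.0057,0.0196,0.0521,0,-0.0239,0],[0.0004,-0.0057,0.0196,0.0521,0,-0.0239,0],[0.0004,-0.0057,0.0196,0.0521,0,-0.0239,0],[0,0,0,0,0,0,0]]]'

```text
time_s: 7.75
tool_pos: [0.4395, 0.2429, 0.1685]
tool_rot: [-179.5, -64.9, 96.1]
force: [-0.5, 0.3, -4.0]
grip_width: 0.0425
grasp_force: 45.0
```

```bash
python3 - <<'E'
from h import *
o=get_obs(); print(o["qpos"],o["grip_width"])
P=pose(); a=P[:3,:3]@[np.cos(np.radians(25)),0,-np.sin(np.radians(25))]; print(P[:3,3],"axis",a)
p70=P[:3,3]-.016*P[:3,2]; print("p70",p70)
c=read_camera("top"); save(c,"t2",(150,150,270,280),4.6)
for n in ("top","scene"):
    q=read_camera(n)
    for d in silhouettes(n,"nozzle")[:1]:
        print(n,d["p"],d["extent"],"pred tip",proj(q,p70+.095*a),"pred foot",proj(q,p70-.07*a))
E
```

```text
[ 40.73264802  20.79609222 -36.83429256 118.85140017 -54.07628545
  72.76782241  41.3558029 ] 0.04249658958351595
[0.43952007 0.24293743 0.16854616] axis [0.00368546 0.00278844 0.99998932]
p70 [0.44120812 0.22855109 0.17534202]
scene 0.81 [351.2, 150.1, 366.2, 196.9] pred tip [360.69819642 152.57988056] pred foot [355.12282344 191.56316844]
```

View pics/t2.png

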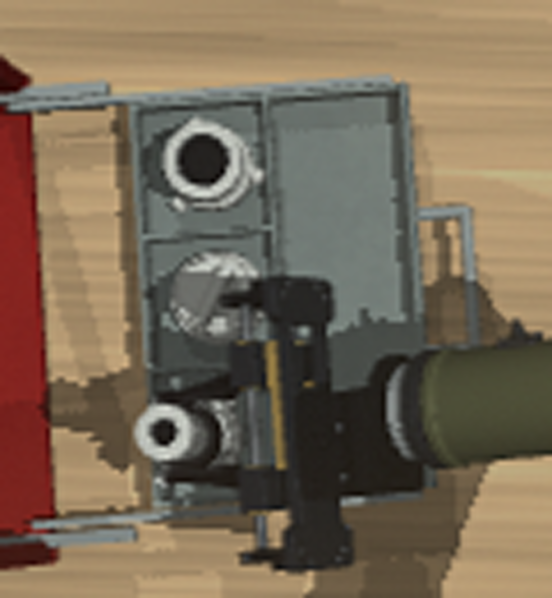

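```bash
python3 - <<'E'
from h import *
c=read_camera("top"); T=lambda x,y,z:px(c,150+x/4.6,150+y/4.6,z)
q=[T(x,y,.046) for x,y in((143,105),(262,98),(268,228),(146,236))]
print(np.round(q,4)); b2=np.mean(q,0); print("b2",b2,"b0",b2[:2]-.194*az(6.3)[:2])
print("sides",[round(np.linalg.norm(q[i]-q[i-1]),4) for i in range(4)], "az",np.degrees(np.arctan2(*(q[1]-q[2])[1::-1])))
print("tip",T(167,430,.27)); print("outer far corners",T(132,100,.05),T(406,80,.05))
# red/blue? find near wall edge rear-left outer
print("near rear outer corner",T(153,515,.05))
E
```

```text
[[0.679  0.2895 0.046 ]
 [0.6867 0.2037 0.046 ]
 [0.5921 0.1957 0.046 ]
 [0.5837 0.2832 0.046 ]]
b2 [0.63535488 0.24300035 0.046     ] b0 [0.44252646 0.2217119 ]
sides [np.float64(0.0955), np.float64(0.0861), np.float64(0.095), np.float64(0.0879)] az 4.853011924708054
tip [0.4397191  0.22807998 0.27      ]
outer far corners [0.68175828 0.29687244 0.05      ] [0.70237439 0.09966076 0.05      ]
near rear outer corner [0.38388942 0.26887433 0.05      ]
```

```bash
python3 - <<'E'
from h import *
up=np.array([0,0,1.]); P=pose()
A=noz_tool(np.array([.4427,.2240,.096+.05]),up,az(96.3)); plan(P,A,3)
B=A.copy();B[2,3]-=.044; plan(A,B,4)
print("1mm down in tool:",A[:3,:3].T@[0,0,-.001])
E
```

```text
3 rows of [-0.0092, -0.0, 0.0039, 0.0005, 0.0005, -0.0013] deg/row 0.09 mm/row 10.0
  via [0.441 0.239 0.149]
  via [0.441 0.238 0.139]
4 rows of [-0.01, 0.0, 0.0046, 0.0, -0.0, -0.0] deg/row 0.0 mm/row 11.0
  via [0.441 0.238 0.117]
  via [0.441 0.238 0.106]
1mm down in tool: [-9.06307787e-04  6.93889390e-21  4.22618262e-04]
```

Emit:
play_rows --steps '[[[-0.0092,0,0.0039,0.0005,0.0005,-0.0013,0],[-0.0092,0,0.0039,0.0005,0.0005,-0.0013,0],[-0.0092,0,0.0039,0.0005,0.0005,-0.0013,0],[-0.01,0,0.0046,0,0,0,0],[-0.01,0,0.0046,0,0,0,0],[-0.01,0,0.0046,0,0,0,0],[-0.01,0,0.0046,0,0,0,0],[0,0,0,0,0,0,0]]]'

```text
time_s: 8.85
tool_pos: [0.4398, 0.2394, 0.0938]
tool_rot: [-179.6, -65.2, 96.0]
force: [-0.2, -0.3, -4.6]
grip_width: 0.043
grasp_force: 45.0
```

Emit:
play_rows --steps '[[[-0.0018,0,0.0008,0,0,0,0],[-0.0014,0,0.0006,0,0,0,0],[0,0,0,0,0,0,0]]]'

```text
time_s: 9.15
tool_pos: [0.4406, 0.2393, 0.0919]
tool_rot: [-180.0, -65.1, 96.4]
force: [0.5, -0.4, -4.2]
grip_width: 0.0429
grasp_force: 45.0
```

Emit:
play_rows --steps '[[[-0.0014,0,0.0006,0,0,0,0],[-0.0009,0,0.0004,0,0,0,0],[0,0,0,0,0,0,0]]]'

```text
time_s: 9.45
tool_pos: [0.4407, 0.2397, 0.0906]
tool_rot: [-180.0, -65.3, 96.4]
force: [-0.8, -1.0, 5.1]
grip_width: 0.0427
grasp_force: 45.0
```

Emit:
play_rows --steps '[[[-0.0009,0,0.0004,0,0,0,0],[0,0,0,0,0,0,0]]]'

```text
time_s: 9.65
tool_pos: [0.4406, 0.2402, 0.0906]
tool_rot: [-180.0, -65.4, 96.5]
force: [-1.5, -2.5, 8.9]
grip_width: 0.0429
grasp_force: 45.0
```

Emit:
play_rows --steps '[[[0,0,0,0,0,0,0.07],[0,0,0,0,0,0,0.08],[0,0,0,0,0,0,0.08],[0,0,0,0,0,0,0.08],[0,0,0,0,0,0,0.08],[0,0,0,0,0,0,0.08]]]'

```text
time_s: 10.25
tool_pos: [0.4404, 0.2393, 0.0882]
tool_rot: [-179.9, -65.1, 96.3]
force: [0.4, -0.4, -0.3]
grip_width: 0.0778
grasp_force: 0.0
```

Emit:
play_rows --steps '[[[0,0,-0.005,0,0,0,0.08],[0,0,-0.015,0,0,0,0.08],[0,0,-0.03,0,0,0,0.08],[0,0,-0.04,0,0,0,0.08],[0,0,-0.04,0,0,0,0.08]]]'

```text
time_s: 10.75
tool_pos: [0.4533, 0.1209, 0.1437]
tool_rot: [-179.9, -65.1, 96.3]
force: [0.6, 1.0, -0.6]
grip_width: 0.0798
grasp_force: 0.0
```

```bash
python3 - <<'E'
from h import *
o=get_obs(); print(o["tool_pos"],o["tool_rot"],o["qpos"],o["force"])
w=read_camera("scene"); a=w["frame"][100:330,120:440]
save(w,"s3",(120,100,440,310),2.5)
E
```

```text
[0.45325288 0.12085746 0.14366599] [-179.85658673  -65.11344246   96.32352424] [ 46.396354    27.07009933 -29.79175896 112.92395778 -45.19096767
  80.62100514  45.76628019] [ 0.60443428  1.02230935 -0.60766599]
```

View pics/s3.png

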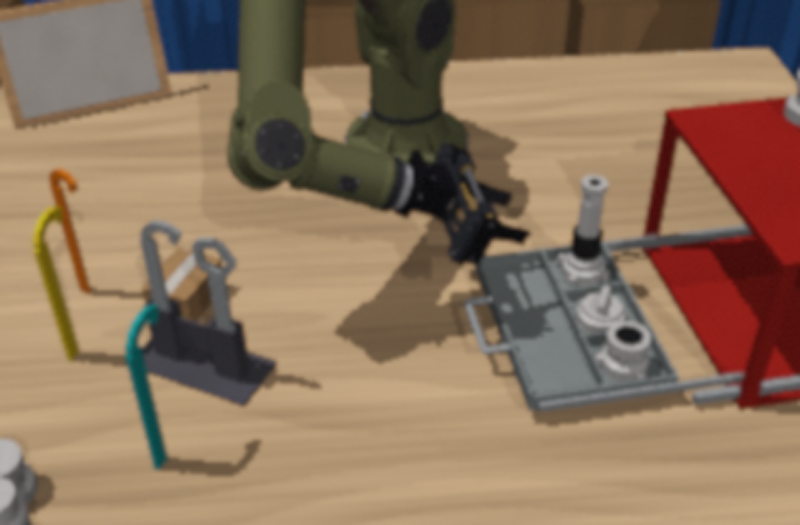

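The nozzle stands in bay0 (foot near crop (583,265)) and the cap and reducer are untouched. The horizontal outward grasp on the spanner depends on arm kinematics, so I'll identify them from the readings I have.

```bash
cat > kin.py <<'E'
from h import *
import itertools
from scipy.optimize import least_squares
D=[([69.905,18.438,-4.0146,83.176,1.2935,78.541,-3.2604],[.23166,-.60671,.22146],[-179.889,.0047,20.903]),
([40.00623183,0.87070746,-30.281055,100.24461223,0.47759576,78.949343,-35.3190811],[.49044,-.11193,.2506],[179.938,-.0072,45.044]),
([56.05640431,3.41838581,-27.66270685,126.757898,-64.24265115,79.42967588,39.24895537],[.463,.0932,.2325],[179.7,-65.1,70.3]),
([40.73264802,20.79609222,-36.83429256,118.85140017,-54.07628545,72.76782241,41.3558029],[.43952,.24294,.16855],[-179.5,-64.9,96.1]),
([46.396354,27.07009933,-29.79175896,112.92395778,-45.19096767,80.62100514,45.76628019],[.45325,.12086,.14367],[-179.85658673,-65.11344246,96.32352424])]
LO=np.array([-163.93,-17.29,-79.2,3.27,-89.18,5.43,-154.24]);HI=np.array([163.93,119.83,71.16,140.29,269.18,117.66,154.24])
Rz=lambda a:R.from_euler("z",a,degrees=True).as_matrix(); Ry=lambda a:R.from_euler("y",a,degrees=True).as_matrix()
def fk(q,s,o,p):
    T=np.eye(4)
    for i in range(7):
        A=np.eye(4); A[:3,:3]=(Rz if i%2==0 else Ry)(s[i]*q[i]+o[i]); A[:3,3]=p[3*i:3*i+3]; T=T@A
    A=np.eye(4);A[:3,3]=p[21:24];return T@A
if __name__=="__main__":
    best=[]
    Q=[R.from_euler("xyz",d[2],degrees=True).as_matrix() for d in D]
    for s in itertools.product((1,-1),repeat=7):
        if s[1]<0: continue
        for o7 in (0,90,180,270):
            # first offset solved from sample 0
            M=[fk(d[0],s,[0]*6+[o7],np.zeros(24))[:3,:3] for d in D]
            o1=R.from_matrix(Q[0]@M[0].T).as_rotvec(degrees=True)[2]
            e=sum(R.from_matrix(Rz(o1)@m@q.T).magnitude() for m,q in zip(M,Q)); best.append((e,s,o1,o7))
    best.sort(key=lambda b:b[0]); print(best[:4])
    e,s,o1,o7=best[0]; o=[round(o1)]+[0]*5+[o7]
    def full(v): # d1,d3,a3,d5,a5,d7,a6
        p=np.zeros(24);p[2]=v[0];p[8]=v[1];p[9]=v[2];p[12]=-v[2]*0+v[6];p[14]=v[3];p[15]=v[4];p[23]=v[5];return p
    f=lambda v:np.concatenate([fk(d[0],s,o,full(v))[:3,3]-d[1] for d in D])
    r=least_squares(lambda v:np.r_[f(v),1e-3*(v-np.array([.3,.35,0,.35,0,.25,0]))],[.3,.35,0,.35,0,.25,0]); print(np.round(r.x,4),np.abs(f(r.x)).max())
    np.savez("kin.npz",s=s,o=o,p=full(r.x))
E
python3 kin.py
```

```text
[(0.0011158615185720287, (-1, 1, -1, 1, -1, 1, -1), np.float64(-0.00019510393674664552), 90), (1.5647507683653044, (-1, 1, 1, 1, 1, 1, -1), np.float64(-81.86285456365974), 0), (2.7223612862127258, (1, 1, -1, 1, 1, 1, -1), np.float64(130.67818109837177), 0), (2.7282453955193886, (-1, 1, -1, -1, -1, -1, -1), np.float64(170.7591994809815), 270)]
[ 0.2359  0.4812  0.0112  0.4979 -0.0094  0.3514  0.0269] 0.024009364004540665
```

```bash
python3 - <<'E'
from kin import *
np.set_printoptions(precision=4,suppress=True)
k=np.load("kin.npz"); s,o=k["s"],k["o"]
p0=np.zeros(24);p0[[2,8,14,23]]=.25,.45,.45,.3
f=lambda p:np.concatenate([fk(d[0],s,o,p)[:3,3]-d[1] for d in D])
for reg in (1e-2,3e-3):
    r=least_squares(lambda p:np.r_[f(p),reg*(p-p0)*np.where(p0>0,.1,1)],p0); print(r.x.reshape(8,3),np.abs(f(r.x)).max())
np.savez("kin.npz",s=s,o=o,p=r.x)
E
```

```text
[[-0.0022 -0.0007  0.2502]
 [ 0.0023 -0.0051  0.    ]
 [-0.0004 -0.0051  0.4678]
 [ 0.0004 -0.0061  0.0002]
 [ 0.0012 -0.0061  0.5105]
 [ 0.0006 -0.0006  0.0006]
 [-0.0003 -0.0006  0.0007]
 [-0.0006 -0.0005  0.3676]] 1.234069931477233e-05
[[-0.0014 -0.0005  0.2514]
 [ 0.0024 -0.0055  0.    ]
 [-0.0005 -0.0055  0.4679]
 [ 0.0004 -0.0061  0.0002]
 [ 0.002  -0.0061  0.5118]
 [ 0.0003 -0.0002  0.0006]
 [ 0.0004 -0.0002  0.0007]
 [-0.0012 -0.001   0.368 ]] 1.8644944626555748e-06
```

```bash
cat >> kin.py <<'E'
_k=np.load("kin.npz"); S_,O_,P_=_k["s"],_k["o"],_k["p"]
F=lambda q:fk(q,S_,O_,P_)
def jac(q):
    T=F(q); J=np.zeros((6,7))
    for i in range(7):
        d=q.copy(); d[i]+=.01; U=F(d); J[:3,i]=(U[:3,3]-T[:3,3])/.01; J[3:,i]=R.from_matrix(U[:3,:3]@T[:3,:3].T).as_rotvec()/.01
    return J,T
def track(q,Tg,it=6,lam=1e-4,clip=True):
    """DLS to pose Tg; returns q, pos err mm, rot err deg"""
    q=np.array(q,float)
    for _ in range(it):
        J,T=jac(q); e=np.r_[Tg[:3,3]-T[:3,3],R.from_matrix(Tg[:3,:3]@T[:3,:3].T).as_rotvec()]
        q=q+J.T@np.linalg.solve(J@J.T+lam*1e-4*np.eye(6),e)
        if clip: q=np.clip(q,LO+.2,HI-.2)
    T=F(q); return q,1e3*np.linalg.norm(Tg[:3,3]-T[:3,3]),np.degrees(R.from_matrix(Tg[:3,:3]@T[:3,:3].T).magnitude())
def interp(T0,T1,N):
    M=np.linalg.inv(T0)@T1; w=R.from_matrix(M[:3,:3]).as_rotvec()
    for k in range(1,N+1):
        T=np.eye(4);T[:3,:3]=T0[:3,:3]@R.from_rotvec(w*k/N).as_matrix();T[:3,3]=T0[:3,3]+(T1[:3,3]-T0[:3,3])*k/N; yield T
def go(q,T1,N,label=""):
    mx=0;T0=F(np.array(q,float)); q0=q
    for T in interp(T0,T1,N):
        q2,a,b=track(q,T); mx=max(mx,np.abs(q2-q).max()); q=q2
    print(label,np.round(q,1),"err %.1fmm %.1fdeg maxstep %.1f"%(a,b,mx)); return q
E
python3 - <<'E'
from kin import *
up=np.array([0,0,1.])
D0=D
TT=lambda d:(lambda T:(T.__setitem__((slice(0,3),slice(0,3)),R.from_euler("xyz",d[2],degrees=True).as_matrix()),T.__setitem__((slice(0,3),3),d[1]),T)[2])(np.eye(4))
q=np.array(D[1][0])
q=go(q,noz_tool(np.array([.4835,-.1177,.029]),az(43.2),np.array([0,0,-1.])),13)
U=F(q);U[2,3]+=.14; q=go(q,U,5)
q=go(q,TT(D[2]),12,"V"); print(D[2][0]); q=go(q,TT(D[3]),8,"H"); print(D[3][0])
q=go(q,TT(D[4]),8,"ret"); print(D[4][0])
# spanner grasp candidates: reachable configs by random restarts
rng=np.random.default_rng(0)
for t in (30,35,40):
    c,s=np.cos(np.radians(t)),np.sin(np.radians(t)); z=az(-31)*c-up*s
    Tg=frame(np.array([.529,-.374,.13])+.004*z,z,up); sols=[]
    for _ in range(60):
        q,a,b=track(rng.uniform(LO,HI),Tg,40,10)
        if a<1 and b<.5: sols.append(np.round(q).astype(int).tolist())
    print(t,len(sols),sols[:8])
E
```

```text
[ 23.4  28.2 -29.5 103.7  29.5  75.  -66.1] err 0.0mm 0.0deg maxstep 2.6
 [ 25.6  18.4 -31.6  97.9  24.2  87.7 -58.8] err 0.0mm 0.0deg maxstep 2.6
V [ 49.2   3.1 -20.7 126.9 -64.6  79.8  39.4] err 0.0mm 0.0deg maxstep 9.3
[56.05640431, 3.41838581, -27.66270685, 126.757898, -64.24265115, 79.42967588, 39.24895537]
H [ 35.1  19.5 -30.4 119.  -56.   74.4  42.8] err 0.0mm 0.0deg maxstep 2.3
[40.73264802, 20.79609222, -36.83429256, 118.85140017, -54.07628545, 72.76782241, 41.3558029]
ret [ 41.4  25.9 -23.9 113.1 -47.2  82.2  47.4] err 0.0mm 0.0deg maxstep 1.1
[46.396354, 27.07009933, -29.79175896, 112.92395778, -45.19096767, 80.62100514, 45.76628019]
30 0 []
35 0 []
40 0 []
```

```bash
cat >> kin.py <<'E'
def iksolve(Tg,n=12,seed=0):
    rng=np.random.default_rng(seed); out=[]
    def f(q):
        T=F(q); return np.r_[10*(T[:3,3]-Tg[:3,3]),R.from_matrix(Tg[:3,:3]@T[:3,:3].T).as_rotvec()]
    for _ in range(n):
        r=least_squares(f,rng.uniform(LO,HI),bounds=(LO,HI),max_nfev=60)
        if r.cost<1e-6: out.append(np.round(r.x).astype(int).tolist())
    return out
def sp_tool(pt,u,t,d,x=1,up=np.array([0,0,1.])):
    """tool for spanner: pt on bar centre line, tool leaning t below u, TCP d past the bar"""
    c,s=np.cos(np.radians(t)),np.sin(np.radians(t)); z=u*c-up*s; return frame(pt+d*z,z,up*x)
E
python3 - <<'E'
from kin import *
for h in (.13,.17):
  for t in (35,45,55):
    for x in (1,-1):
      for u in (-31,149):
        s=iksolve(sp_tool(np.array([.529,-.374,h]),az(u),t,.004,x)); print(h,t,x,u,len(s),s[:4])
E
```

```text
0.13 35 1 -31 3 [[23, 0, 12, 137, 196, 13, 77], [-29, -1, 66, 138, 196, 13, 78], [-34, -2, 71, 138, 196, 13, 79]]
0.13 35 1 149 0 []
0.13 35 -1 -31 5 [[112, 9, -79, 136, 168, 13, -70], [-35, -1, 71, 138, 195, 13, -100], [-34, -1, 70, 138, 195, 13, -101], [1, 0, 34, 138, 195, 13, -102]]
0.13 35 -1 149 0 []
0.13 45 1 -31 6 [[-27, -3, 61, 131, -11, 5, -75], [25, 0, 10, 130, -26, 6, -61], [21, 0, 14, 130, -26, 6, -62], [-25, -3, 60, 131, -12, 5, -74]]
0.13 45 1 149 0 []
0.13 45 -1 -31 3 [[112, 6, -79, 129, 23, 6, 73], [112, 5, -78, 129, 20, 5, 75], [16, -1, 18, 131, -25, 5, 117]]
0.13 45 -1 149 0 []
0.13 55 1 -31 6 [[0, 2, 35, 123, -8, 21, -79], [14, 2, 20, 123, -7, 21, -81], [5, 2, 30, 123, -8, 21, -80], [-22, 2, 58, 123, -11, 21, -77]]
0.13 55 1 149 5 [[55, 59, -53, 53, 33, 118, 72], [16, 54, 36, 55, -20, 113, 105], [47, 53, -32, 53, 20, 114, 80], [7, 63, 62, 55, -38, 117, 116]]
0.13 55 -1 -31 6 [[108, 12, -79, 121, 28, 23, 70], [16, 2, 18, 123, -6, 21, 98], [-35, 3, 71, 124, -14, 21, 105], [58, 3, -25, 122, -1, 21, 94]]
0.13 55 -1 149 8 [[55, 59, -51, 53, 33, 117, -107], [17, 54, 33, 
[... 578 characters left out ...]
17, -8, 49, 129, 19, 12, 77], [111, -8, -73, 127, -49, 15, 137], [-14, -8, 47, 129, 16, 11, 79]]
0.17 45 -1 149 0 []
0.17 55 1 -31 6 [[113, 2, -79, 118, 0, 26, -86], [-7, -3, 41, 121, -1, 26, -86], [-23, -4, 57, 121, 3, 26, -89], [-39, -8, 70, 121, 12, 27, -96]]
0.17 55 1 149 6 [[48, 52, -34, 51, 21, 118, 80], [27, 49, 11, 52, -5, 115, 96], [22, 50, 23, 52, -12, 115, 100], [48, 52, -35, 51, 21, 118, 79]]
0.17 55 -1 -31 4 [[113, 1, -79, 119, -1, 26, 95], [23, -2, 10, 121, -3, 26, 95], [-32, -6, 64, 121, 8, 26, 87], [113, 1, -79, 119, -2, 26, 95]]
0.17 55 -1 149 8 [[12, 56, 47, 52, -27, 118, -71], [21, 51, 24, 52, -13, 115, -79], [25, 50, 17, 52, -9, 115, -82], [14, 55, 43, 52, -24, 117, -72]]
```

```bash
python3 - <<'E'
from kin import *
q=get_obs()["qpos"]; up=np.array([0,0,1.])
a=sp_tool(np.array([.47,.0,.30]),az(40),50,0); q=go(q,a,12,"A")
b=np.array([.529,-.374,.175]); 
v=sp_tool(b+[0,0,.03],az(-31),46,-.12); q=go(q,v,14,"view")
g=sp_tool(b,az(-31),46,0); q=go(q,g,6,"grasp")
l=g.copy(); l[2,3]+=.14; q=go(q,l,6,"lift")
# away and lay: spanner head -> az 0, hook +y ; tool z = down cos46 - head sin46
def lay(p,head,t,d):
    c,s=np.cos(np.radians(t)),np.sin(np.radians(t)); z=-up*c-head*s; return frame(p+d*z,z,head)
m=sp_tool(np.array([.50,-.15,.30]),az(-20),46,0); q=go(q,m,8,"mid")
y=lay(np.array([.57,-.10,.10]),az(0),46,0); q=go(q,y,14,"lay hover")
y[2,3]=.012; q=go(q,y,6,"lay")
E
```

```text
A [ 54.7 -17.1 -23.7 122.9 -50.2  71.9  -4.7] err 31.3mm 6.7deg maxstep 6.2
view [ 60.1 -17.1 -18.8 127.2 -25.   34.9 -65.9] err 71.4mm 8.0deg maxstep 7.7
grasp [ 60.6  -4.6 -25.2 126.6 -18.8  14.2 -69.9] err 0.0mm 0.0deg maxstep 3.4
lift [ 62.3 -13.3 -23.8 116.3 -17.6  32.9 -73.1] err 0.0mm 0.0deg maxstep 3.3
mid [ 37.5 -17.1 -20.1 131.4 -14.7  39.4 -86.1] err 154.9mm 19.2deg maxstep 4.8
lay hover [ 17.8  53.4 -24.4  59.7  17.1 116.6 -94.6] err 0.0mm 0.0deg maxstep 5.8
lay [ 17.6  58.6 -23.6  61.1  18.2 110.2 -95.1] err 0.0mm 0.0deg maxstep 1.1
```

```bash
cat >> kin.py <<'E'
def lay(p,head,t,d):
    c,s=np.cos(np.radians(t)),np.sin(np.radians(t)); z=np.array([0,0,-c])-head*s; return frame(p+d*z,z,head)
E
python3 - <<'E'
from kin import *
q=get_obs()["qpos"]; dn=[0,0,-1]
a=frame([.50,-.02,.30],dn,az(60)); plan(pose(),a,10); q=go(q,a,12,"A")
v=frame([.47,-.34,.36],dn,az(-31)); plan(a,v,12); q=go(q,v,14,"view")
b=np.array([.529,-.374,.165]); 
p=sp_tool(b,az(-31),46,-.07); q=go(q,p,8,"pre")
g=sp_tool(b,az(-31),46,0); q=go(q,g,6,"grasp")
l=g.copy(); l[2,3]+=.14; q=go(q,l,6,"lift")
m=lay(np.array([.58,-.27,.32]),az(-15),10,0); m=sp_tool(np.array([.58,-.27,.32]),az(-15),80,0);q=go(q,m,8,"mid")
y=lay(np.array([.57,-.10,.12]),az(0),46,0); q=go(q,y,12,"lay hover")
y[2,3]=.012; q=go(q,y,6,"lay")
E
```

```text
10 rows of [-0.001, 0.0047, -0.0213, -0.0352, -0.1093, 0.0559] deg/row 7.32 mm/row 21.9
  via [0.48  0.042 0.189]
  via [0.49  0.003 0.239]
A [ 35.2  -0.3 -35.5  95.7  -0.2  84.6 -30.3] err 0.0mm 0.0deg maxstep 6.9
12 rows of [-0.012, 0.0273, -0.005, 0.0, 0.0, 0.1324] deg/row 7.58 mm/row 30.2
  via [ 0.553 -0.157  0.325]
  via [ 0.527 -0.271  0.345]
view [ 49.3   9.  -18.4  79.4   2.8  92.  -89.7] err 0.0mm 0.0deg maxstep 4.6
pre [ 48.8 -14.4 -12.2 129.8 -17.8  21.3 -71.1] err 0.0mm 0.0deg maxstep 10.0
grasp [ 49.   -3.7 -14.1 127.4 -15.7  12.6 -72.5] err 0.0mm 0.0deg maxstep 1.8
lift [ 50.9 -12.5 -14.2 117.5 -12.3  31.2 -77.2] err 0.0mm 0.0deg maxstep 3.3
mid [ 44.3   9.1 -23.6  84.7   2.6  77.  -84.1] err 0.0mm 0.0deg maxstep 6.1
lay hover [ 17.7  52.4 -24.3  59.   16.7 117.5 -94.4] err 4.4mm 0.7deg maxstep 4.1
lay [ 17.4  58.6 -23.3  61.1  18.  110.1 -95. ] err 0.0mm 0.0deg maxstep 1.3
```

Emit:
play_rows --steps '[[[-0.001,0.0047,-0.0213,-0.0352,-0.1093,0.0559,0.08],[-0.001,0.0047,-0.0213,-0.0352,-0.1093,0.0559,0.08],[-0.001,0.0047,-0.0213,-0.0352,-0.1093,0.0559,0.08],[-0.001,0.0047,-0.0213,-0.0352,-0.1093,0.0559,0.08],[-0.001,0.0047,-0.0213,-0.0352,-0.1093,0.0559,0.08],[-0.001,0.0047,-0.0213,-0.0352,-0.1093,0.0559,0.08],[-0.001,0.0047,-0.0213,-0.0352,-0.1093,0.0559,0.08],[-0.001,0.0047,-0.0213,-0.0352,-0.1093,0.0559,0.08],[-0.001,0.0047,-0.0213,-0.0352,-0.1093,0.0559,0.08],[-0.001,0.0047,-0.0213,-0.0352,-0.1093,0.0559,0.08]]]'

```text
time_s: 11.8
tool_pos: [0.4978, -0.0126, 0.2992]
tool_rot: [-179.9, 0.1, 60.3]
force: [0.2, 0.1, -0.5]
grip_width: 0.0797
grasp_force: 0.0
```

Emit:
play_rows --steps '[[[-0.012,0.0273,-0.005,0,0,0.1324,0.08],[-0.012,0.0273,-0.005,0,0,0.1324,0.08],[-0.012,0.0273,-0.005,0,0,0.1324,0.08],[-0.012,0.0273,-0.005,0,0,0.1324,0.08],[-0.012,0.0273,-0.005,0,0,0.1324,0.08],[-0.012,0.0273,-0.005,0,0,0.1324,0.08],[-0.012,0.0273,-0.005,0,0,0.1324,0.08],[-0.012,0.0273,-0.005,0,0,0.1324,0.08],[-0.012,0.0273,-0.005,0,0,0.1324,0.08],[-0.012,0.0273,-0.005,0,0,0.1324,0.08],[-0.012,0.0273,-0.005,0,0,0.1324,0.08],[-0.012,0.0273,-0.005,0,0,0.1324,0.08]]]'

```text
time_s: 13.0
tool_pos: [0.4694, -0.3335, 0.3557]
tool_rot: [-179.8, 0.4, -30.9]
force: [-0.1, 0.1, 1.0]
grip_width: 0.0801
grasp_force: 0.0
```

```bash
python3 - <<'E'
from kin import *
o=get_obs(); print(o["tool_pos"],o["tool_rot"],o["qpos"])
w=read_camera("wrist"); save(w,"w2",(80,0,520,260),1.8)
for t in("spanner","key","holder"):
    print(t,[(round(d["p"],2),d["extent"]) for d in silhouettes("wrist",t)[:3]])
for z in(.0,.096,.2): print(proj(w,[.529,-.374,z]))
E
```

```text
[ 0.46938922 -0.3335375   0.3556598 ] [-179.83838454    0.37240076  -30.8622192 ] [ 46.44245948   8.64144813 -15.61469709  80.24442768   2.15808989
  91.80025808 -89.81296702]
spanner [(0.82, [361.0, 39.4, 439.4, 115.5]), (0.71, [229.0, 113.7, 295.8, 127.8]), (0.71, [205.0, 0.0, 216.9, 13.4])]
key [(0.57, [147.4, 117.5, 222.7, 131.4])]
holder [(0.85, [196.0, 93.2, 315.1, 154.2])]
[289.19899372 126.81361886]
[289.70881841 126.65323649]
[290.60932191 126.36995307]
```

View pics/w2.png

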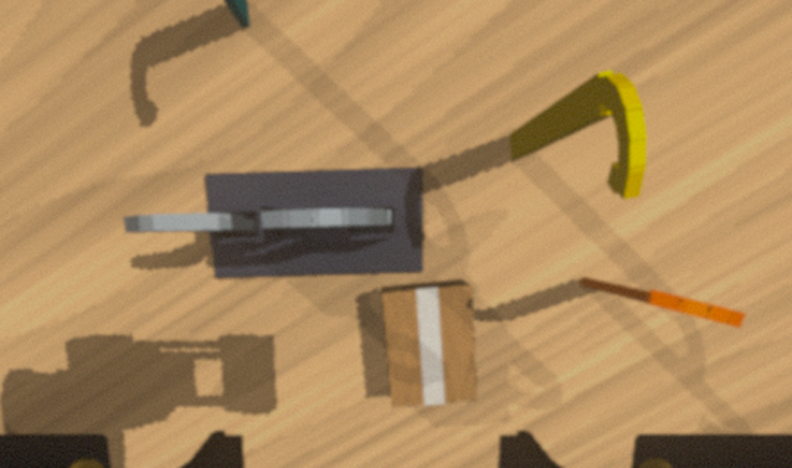

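The wrist view looks straight down on the holder. The spanner's hook runs from crop (392,217) back to (262,219), towards the key on the left. The carton is below and the look-alikes stand clear.

```bash
python3 - <<'E'
from kin import *
np.set_printoptions(precision=4,suppress=True)
w=read_camera("wrist"); W=lambda x,y,z:px(w,80+x/1.8,y/1.8,z)
c=[W(x,y,.006) for x,y in((207,174),(422,168),(420,271),(217,277))]; print(np.array(c)[:,:2])
print("sides",[round(np.linalg.norm(c[i]-c[i-1]),4) for i in range(4)])
f=lambda v:np.degrees(np.arctan2(v[1],v[0])); print("y az",f(c[0]-c[1]),f(c[3]-c[2]),"x az",f(c[0]-c[3]),f(c[1]-c[2]))
C=np.mean(c,0); print("C",C)
ay=(f(c[0]-c[1])+f(c[3]-c[2]))/2
print("tube",C-.05*az(ay))
for d in silhouettes("wrist","spanner"):
    l,t,r,b=d["extent"]
    if 220<l<240:
        m=d["pixels"]; p=np.argwhere(m)[:,::-1]; vx,vy,x0,y0=cv2.fitLine(p.astype(np.float32),cv2.DIST_HUBER,0,.01,.01).ravel()
        A=px(w,r,y0+(r-x0)*vy/vx,.225);B=px(w,l,y0+(l-x0)*vy/vx,.225); print("hook ends",A,B,np.linalg.norm(A-B),f(B-A)); u=(B-A)/np.linalg.norm(B-A); print("bar centre",A+.0095*u)
print("edges",W(392,217,.22),W(262,219,.22))
E
```

```text
[[ 0.6442 -0.2692]
 [ 0.5534 -0.4324]
 [ 0.4778 -0.3881]
 [ 0.5671 -0.2263]]
sides [np.float64(0.0883), np.float64(0.1867), np.float64(0.0877), np.float64(0.1848)]
y az 60.90094876096491 61.10483682933998 x az -29.079125618201612 -30.367244551104488
C [ 0.5606 -0.329   0.006 ]
tube [ 0.5364 -0.3727  0.006 ]
hook ends [ 0.5312 -0.3807  0.225 ] [ 0.5625 -0.3266  0.225 ] 0.06251007232216316 59.90593737512895
bar centre [ 0.5359 -0.3724  0.225 ]
edges [ 0.531  -0.3812  0.22  ] [ 0.5643 -0.3229  0.22  ]
```

```bash
python3 - <<'E'
from kin import *
b=np.array([.536,-.3725,.165]); u=az(-29.5)
p=sp_tool(b,u,46,-.07); g=sp_tool(b,u,46,0); print(p[:3,3],g[:3,3])
plan(pose(),p,10); plan(p,g,5); q=go(get_obs()["qpos"],p,10); q=go(q,g,5)
E
```

```text
[ 0.49367801 -0.34855537  0.21535379] [ 0.536  -0.3725  0.165 ]
10 rows of [-0.0021, 0.0004, 0.0145, 0.0003, 0.0774, -0.0016] deg/row 4.43 mm/row 14.7
  via [ 0.469 -0.332  0.297]
  via [ 0.477 -0.338  0.255]
5 rows of [-0.0, 0.0, 0.014, 0.0, 0.0, -0.0] deg/row 0.0 mm/row 14.0
  via [ 0.511 -0.358  0.195]
  via [ 0.528 -0.368  0.175]
 [ 45.5 -13.6  -8.9 129.2 -18.4  21.3 -68.9] err 0.0mm 0.0deg maxstep 8.0
 [ 44.5  -3.1  -9.5 126.9 -19.   12.9 -67.9] err 0.0mm 0.0deg maxstep 2.1
```

Emit:
play_rows --steps '[[[-0.0021,0.0004,0.0145,0.0003,0.0774,-0.0016,0.055],[-0.0021,0.0004,0.0145,0.0003,0.0774,-0.0016,0.055],[-0.0021,0.0004,0.0145,0.0003,0.0774,-0.0016,0.055],[-0.0021,0.0004,0.0145,0.0003,0.0774,-0.0016,0.055],[-0.0021,0.0004,0.0145,0.0003,0.0774,-0.0016,0.055],[-0.0021,0.0004,0.0145,0.0003,0.0774,-0.0016,0.055],[-0.0021,0.0004,0.0145,0.0003,0.0774,-0.0016,0.055],[-0.0021,0.0004,0.0145,0.0003,0.0774,-0.0016,0.055],[-0.0021,0.0004,0.0145,0.0003,0.0774,-0.0016,0.055],[-0.0021,0.0004,0.0145,0.0003,0.0774,-0.0016,0.055],[0,0,0,0,0,0,0.055]]]'

```text
time_s: 14.4
tool_pos: [0.4909, -0.3462, 0.21]
tool_rot: [-179.9, -43.5, -29.5]
force: [-0.2, 0.9, -0.1]
grip_width: 0.055
grasp_force: 0.0
```

```bash
python3 - <<'E'
from kin import *
P=pose(); print(P[:3,3],get_obs()["qpos"],get_obs()["grip_width"])
b=np.array([.536,-.3725,.165]); u=az(-29.5); g=sp_tool(b,u,46,0); plan(P,g,5)
w=read_camera("wrist")
for d in silhouettes("wrist","spanner")[:3]:
    print(d["p"],d["extent"])
    if d["extent"][3]>150:
        m=d["pixels"]
        for v in range(int(d["extent"][1])+5,int(d["extent"][3]),12):
            x=np.where(m[v])[0]
            if len(x): print(v,x[0],x[-1])
for h in(.1,.14,.165,.19,.24):
    for y in (-.011,.011): print(h,y,proj(w,b*[1,1,0]+[0,0,h]+y*az(60.5)))
print("TCP",proj(w,P[:3,3]))
save(w,"w3",None,1.4)
E
```

```text
[ 0.49086688 -0.34619986  0.20997622] [ 45.39897427 -13.65000277  -9.18770787 129.78012043 -17.99501073
  21.17857167 -69.59632922] 0.0550228205711596
5 rows of [0.0013, 0.0001, 0.0137, -0.0002, 0.0016, -0.0001] deg/row 0.09 mm/row 13.8
  via [ 0.509 -0.357  0.192]
  via [ 0.527 -0.367  0.174]
0.88 [155.9, 16.9, 216.5, 150.0]
0.87 [196.1, 146.6, 305.1, 258.4]
151 208 270
163 195 291
175 206 298
187 271 302
199 272 302
211 272 302
223 274 300
235 275 298
247 276 298
0.65 [377.7, 108.5, 503.7, 241.9]
113 444 486
125 434 495
137 427 501
149 420 502
161 413 504
173 406 431
185 399 423
197 392 414
209 385 406
221 379 397
233 378 388
0.1 -0.011 [298.15757572 245.70440392]
0.1 0.011 [275.2869897  245.71711213]
0.14 -0.011 [299.73961341 227.66014746]
0.14 0.011 [273.80014432 227.67703274]
0.165 -0.011 [300.96374307 213.69808474]
0.165 0.011 [272.64970448 213.7186034 ]
0.19 -0.011 [302.4345967  196.92196099]
0.19 0.011 [271.26743105 196.94730843]
0.24 -0.011 [306.49015519 150.66545393]
0.24 0.011 [267.45632893 150.70673377]
TCP [285.87126287 257.22426105]
```

View pics/w3.png

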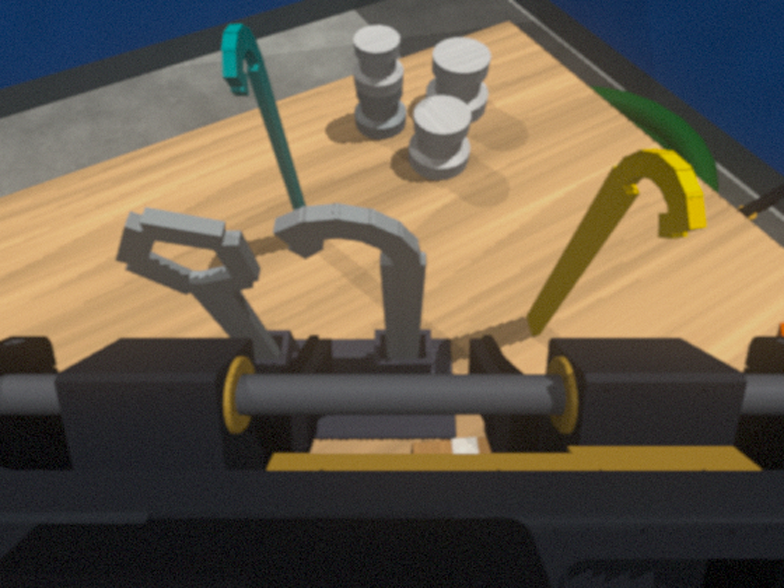

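The bar edges land exactly where predicted (columns 272–302), centred between the fingers. Closing in.

Emit:
play_rows --steps '[[[0.0013,0.0001,0.0137,0,0.0016,0,0.055],[0.0013,0.0001,0.0137,0,0.0016,0,0.055],[0.0013,0.0001,0.0137,0,0.0016,0,0.055],[0.0013,0.0001,0.0137,0,0.0016,0,0.055],[0.0013,0.0001,0.0137,0,0.0016,0,0.055],[0,0,0,0,0,0,0.055]]]' --force 60

```text
time_s: 15.1
tool_pos: [0.5404, -0.3763, 0.1721]
tool_rot: [-180.0, -44.5, -29.5]
force: [0.2, -0.4, 0.1]
grip_width: 0.0552
grasp_force: 0.0
```

Emit:
play_rows --steps '[[[0,0,0,0,0,0,0],[0,0,0,0,0,0,0],[0,0,0,0,0,0,0],[0,0,0,0,0,0,0],[0,0,0,0,0,0,0],[0,0,0,0,0,0,0],[0,0,0,0,0,0,0]]]'

```text
time_s: 15.8
tool_pos: [0.5386, -0.3762, 0.1717]
tool_rot: [179.9, -44.5, -29.6]
force: [0.5, 0.4, 1.0]
grip_width: 0.0212
grasp_force: 60.0
```

Emit:
play_rows --steps '[[[0,0,0,0,0,0,0.036],[0,0,0,0,0,0,0.036],[0,0,0,0,0,0,0.036],[0,0,-0.003,0,0,0,0.036],[0,0,-0.0025,0,0,0,0.036],[0,0,0,0,0,0,0.036],[0,0,0,0,0,0,0],[0,0,0,0,0,0,0],[0,0,0,0,0,0,0],[0,0,0,0,0,0,0],[0,0,0,0,0,0,0]]]'

```text
time_s: 16.9
tool_pos: [0.535, -0.3742, 0.1752]
tool_rot: [180.0, -44.5, -29.6]
force: [0.4, 0.1, 0.2]
grip_width: 0.0206
grasp_force: 60.0
```

```bash
python3 - <<'E'
from kin import *
o=get_obs(); P=pose(o); print(P[:3,3],o["tool_rot"],o["force"],o["grip_width"],o["grasp_force"],o["qpos"])
print("past bar plane mm",1e3*(P[:3,3]-[.536,-.3725,.165])@az(-29.5))
l=P.copy(); l[2,3]+=.14; plan(P,l,5)
q=go(o["qpos"],l,5)
# spanner frame in tool stays fixed: t
t=90-np.degrees(np.arccos(-P[2,2])); print("t",t)
m=sp_tool(np.array([.58,-.27,.32]),az(-15),80,0); plan(l,m,8); q=go(q,m,8)
y=lay(np.array([.57,-.10,.10]),az(0),t,0); plan(m,y,12); q=go(q,y,12)
E
```

```text
[ 0.53504826 -0.37424761  0.17518938] [179.95208739 -44.49191539 -29.59818316] [0.37737032 0.14682148 0.18686068] 0.020588683318200254 59.993308782577515 [ 44.60566873  -4.09387366  -9.68168372 126.83726118 -18.3054165
  13.45305713 -68.82528533]
past bar plane mm 0.03220628011756389
5 rows of [0.0196, 0.0, -0.02, 0.0, 0.0, 0.0] deg/row 0.0 mm/row 28.0
  via [ 0.535 -0.374  0.231]
  via [ 0.535 -0.374  0.287]
 [ 47.2 -12.2 -10.6 116.5 -12.6  31.8 -75.7] err 0.0mm 0.0deg maxstep 3.8
t 45.50806422142288
8 rows of [0.0004, -0.0142, -0.0007, 0.0149, -0.0748, -0.0288] deg/row 4.67 mm/row 14.2
  via [ 0.555 -0.336  0.317]
  via [ 0.571 -0.297  0.319]
 [ 41.    8.8 -19.8  84.8   1.9  77.  -83.6] err 0.0mm 0.0deg maxstep 6.0
12 rows of [0.0021, -0.0147, 0.0189, -0.0069, -0.0803, -0.0216] deg/row 4.78 mm/row 24.0
  via [ 0.607 -0.203  0.225]
  via [ 0.596 -0.144  0.15 ]
 [ 16.4  52.5 -21.4  60.2  15.3 115.7 -93.4] err 0.0mm 0.0deg maxstep 4.3
```

Emit:
play_rows --steps '[[[0.0098,0,-0.01,0,0,0,0],[0.0196,0,-0.02,0,0,0,0],[0.0196,0,-0.02,0,0,0,0],[0.0196,0,-0.02,0,0,0,0],[0.0196,0,-0.02,0,0,0,0],[0.0098,0,-0.01,0,0,0,0],[0,0,0,0,0,0,0]]]'

```text
time_s: 17.6
tool_pos: [0.5354, -0.3746, 0.3173]
tool_rot: [179.9, -44.7, -29.6]
force: [1.0, 0.8, -3.9]
grip_width: 0.0205
grasp_force: 60.0
```

Emit:
play_rows --steps '[[[0.0004,-0.0142,-0.0007,0.0149,-0.0748,-0.0288,0],[0.0004,-0.0142,-0.0007,0.0149,-0.0748,-0.0288,0],[0.0004,-0.0142,-0.0007,0.0149,-0.0748,-0.0288,0],[0.0004,-0.0142,-0.0007,0.0149,-0.0748,-0.0288,0],[0.0004,-0.0142,-0.0007,0.0149,-0.0748,-0.0288,0],[0.0004,-0.0142,-0.0007,0.0149,-0.0748,-0.0288,0],[0.0004,-0.0142,-0.0007,0.0149,-0.0748,-0.0288,0],[0.0004,-0.0142,-0.0007,0.0149,-0.0748,-0.0288,0]]]'

```text
time_s: 18.4
tool_pos: [0.5792, -0.2693, 0.3174]
tool_rot: [-179.9, -9.7, -14.9]
force: [-0.3, 0.1, -2.9]
grip_width: 0.0205
grasp_force: 60.0
```

```bash
python3 - <<'E'
from kin import *
o=get_obs(); P=pose(o); print(P[:3,3],o["tool_rot"],o["force"],o["grip_width"],o["grasp_force"],o["qpos"])
y=lay(np.array([.57,-.10,.09]),az(0),45.5,0); plan(P,y,12); q=go(o["qpos"],y,12)
s=read_camera("scene"); save(s,"s4",(120,80,440,310),2.4)
E
```

```text
[ 0.5792344  -0.26931443  0.31741334] [-179.92733939   -9.652241    -14.94240216] [-0.34835492  0.13494677 -2.91682623] 0.02048907848471371 59.98249411582947 [ 40.90214106   9.02488997 -19.92130968  84.86947468   1.94978859
  77.05349366 -83.7485346 ]
12 rows of [0.0025, -0.0147, 0.0194, -0.007, -0.0798, -0.0214] deg/row 4.75 mm/row 24.5
  via [ 0.608 -0.202  0.22 ]
  via [ 0.597 -0.144  0.142]
 [ 16.4  53.  -21.3  60.5  15.4 114.9 -93.4] err 0.0mm 0.0deg maxstep 4.3
```

View pics/s4.png

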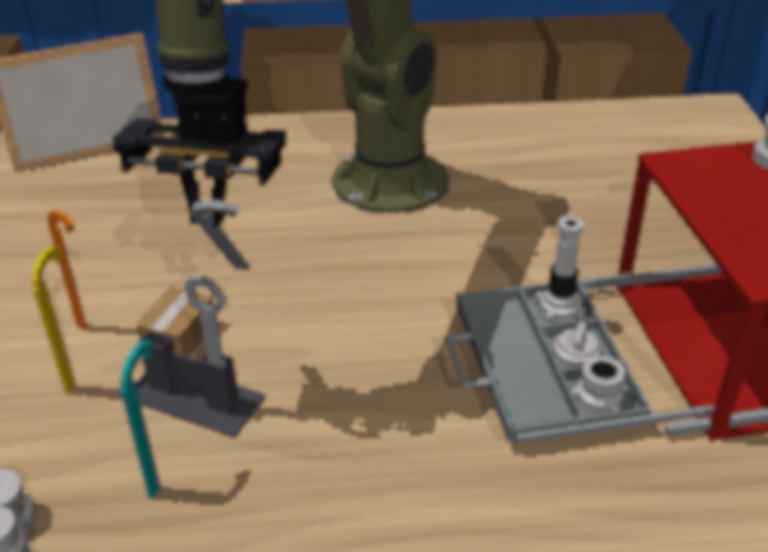

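The spanner is drawn clear (hook at (212,208), foot at (245,265)) and the key is still in its tube. I'll lay it on the bare bench so I can regrasp it vertically.

Emit:
play_rows --steps '[[[0.0025,-0.0147,0.0194,-0.007,-0.0798,-0.0214,0],[0.0025,-0.0147,0.0194,-0.007,-0.0798,-0.0214,0],[0.0025,-0.0147,0.0194,-0.007,-0.0798,-0.0214,0],[0.0025,-0.0147,0.0194,-0.007,-0.0798,-0.0214,0],[0.0025,-0.0147,0.0194,-0.007,-0.0798,-0.0214,0],[0.0025,-0.0147,0.0194,-0.007,-0.0798,-0.0214,0],[0.0025,-0.0147,0.0194,-0.007,-0.0798,-0.0214,0],[0.0025,-0.0147,0.0194,-0.007,-0.0798,-0.0214,0],[0.0025,-0.0147,0.0194,-0.007,-0.0798,-0.0214,0],[0.0025,-0.0147,0.0194,-0.007,-0.0798,-0.0214,0],[0.0025,-0.0147,0.0194,-0.007,-0.0798,-0.0214,0],[0.0025,-0.0147,0.0194,-0.007,-0.0798,-0.0214,0]]]'

```text
time_s: 19.65
tool_pos: [0.5722, -0.1007, 0.0891]
tool_rot: [179.9, 45.3, -0.2]
force: [-0.4, -0.0, -3.0]
grip_width: 0.0202
grasp_force: 60.0
```

```bash
python3 - <<'E'
from kin import *
o=get_obs(); P=pose(o); print(P[:3,3],o["tool_rot"],o["force"],o["qpos"])
sz=P[:3,:3]@(lambda t:np.array([np.cos(t),0,-np.sin(t)]))(np.radians(45.5)); print("head dir",sz, "pitch up",np.degrees(np.arcsin(sz[2])), "predicted foot",P[:3,3]-.165*sz)
for e in (.026,.012):
    T=lay(np.array([.57,-.10,e]),az(0),45.5,0); plan(P,T,6); P=T
print("1mm down",P[:3,:3].T@[0,0,-.001])
s=read_camera("scene")
for d in silhouettes("scene","spanner")[:6]: print(round(d["p"],2),d["extent"])
p=pose(o)[:3,3]; print("pred foot px",proj(s,p-.165*sz),"head end",proj(s,p+.065*sz))
E
```

```text
[ 0.57221968 -0.10065357  0.08913461] [ 1.79867043e+02  4.53070472e+01 -1.65374463e-01] [-0.35499661 -0.02950238 -2.99948409] [ 15.7709832   52.95211268 -20.4717356   60.28025762  14.89069121
 114.71519084 -93.36134807]
head dir [ 0.99999358 -0.00123119  0.0033663 ] pitch up 0.19287539731257794 predicted foot [ 0.40722074 -0.10045042  0.08857917]
6 rows of [0.0072, -0.0001, 0.0077, 0.0, -0.0006, -0.0003] deg/row 0.04 mm/row 10.5
  via [ 0.571 -0.1    0.058]
  via [ 0.57  -0.1    0.037]
6 rows of [0.0017, 0.0, 0.0016, 0.0, -0.0, 0.0] deg/row 0.0 mm/row 2.3
  via [ 0.57  -0.1    0.019]
  via [ 0.57  -0.1    0.014]
1mm down [0.00071325 0.         0.00070091]
0.96 [170.4, 222.0, 189.3, 289.5]
0.6 [134.6, 180.4, 148.4, 242.8]
pred foot px [264.23378657 194.50749852] head end [267.4019739  237.89890566]
```

Emit:
play_rows --steps '[[[0.0072,0,0.0077,0,-0.0006,0,0],[0.0072,0,0.0077,0,-0.0006,0,0],[0.0072,0,0.0077,0,-0.0006,0,0],[0.0072,0,0.0077,0,-0.0006,0,0],[0.0072,0,0.0077,0,-0.0006,0,0],[0.0072,0,0.0077,0,-0.0006,0,0],[0.0034,0,0.0032,0,0,0,0],[0.0034,0,0.0032,0,0,0,0],[0.0017,0,0.0016,0,0,0,0],[0.0017,0,0.0016,0,0,0,0],[0,0,0,0,0,0,0]]]'

```text
time_s: 20.85
tool_pos: [0.5705, -0.1013, 0.0153]
tool_rot: [179.8, 45.4, -0.3]
force: [-0.8, 0.3, -3.0]
grip_width: 0.0206
grasp_force: 60.0
```

Emit:
play_rows --steps '[[[0.001,0,0.001,0,0,0,0],[0.001,0,0.001,0,0,0,0],[0,0,0,0,0,0,0]]]'

```text
time_s: 21.15
tool_pos: [0.5704, -0.1014, 0.0125]
tool_rot: [179.8, 45.4, -0.3]
force: [-0.2, -0.1, -3.2]
grip_width: 0.0204
grasp_force: 60.0
```

Emit:
play_rows --steps '[[[0.001,0,0.001,0,0,0,0],[0.001,0,0.001,0,0,0,0],[0,0,0,0,0,0,0]]]'

```text
time_s: 21.45
tool_pos: [0.5703, -0.1014, 0.0095]
tool_rot: [179.8, 45.4, -0.3]
force: [0.3, -0.1, -3.4]
grip_width: 0.0205
grasp_force: 60.0
```

Emit:
play_rows --steps '[[[0.0008,0,0.0008,0,0,0,0],[0,0,0,0,0,0,0]]]'

```text
time_s: 21.65
tool_pos: [0.5703, -0.1013, 0.0085]
tool_rot: [179.8, 45.4, -0.3]
force: [1.0, 0.4, -2.5]
grip_width: 0.0203
grasp_force: 60.0
```

Emit:
play_rows --steps '[[[0.0007,0,0.0007,0,0,0,0],[0,0,0,0,0,0,0.03],[0,0,0,0,0,0,0.045],[0,0,0,0,0,0,0.045],[0,0,0,0,0,0,0.045],[0,0,0,0,0,0,0.045]]]' --force 5

```text
time_s: 22.25
tool_pos: [0.5704, -0.1014, 0.0079]
tool_rot: [179.8, 45.4, -0.3]
force: [0.5, 0.1, 1.0]
grip_width: 0.0437
grasp_force: 0.3
```

Emit:
play_rows --steps '[[[0,0,-0.01,0,0,0,0.06],[0,0,-0.03,0,0,0,0.06],[0,0,-0.03,0,0,0,0.06],[0,0,-0.03,0,0,0,0.06]]]'

```text
time_s: 22.65
tool_pos: [0.625, -0.0989, 0.0597]
tool_rot: [-179.4, 45.8, 0.3]
force: [0.3, 0.3, -1.8]
grip_width: 0.0593
grasp_force: 0.0
```

```bash
python3 - <<'E'
from kin import *
o=get_obs(); P=pose(o); print(P[:3,3],o["tool_rot"],o["force"])
v=frame([.49,-.10,.17],[0,0,-1],az(0)); plan(P,v,8); q=go(o["qpos"],v,8)
E
```

```text
[ 0.62505    -0.09892379  0.05965511] [-179.4193522    45.76844886    0.31447103] [ 0.28252899  0.31206614 -1.84942083]
8 rows of [-0.0218, 0.0001, -0.0052, -0.0009, 0.0999, 0.0001] deg/row 5.72 mm/row 22.4
  via [ 0.585 -0.099  0.113]
  via [ 0.531 -0.1    0.153]
 [ 16.4   2.7  -7.9 107.6   0.4  69.7 -81.6] err 0.0mm 0.0deg maxstep 10.3
```

Emit:
play_rows --steps '[[[-0.0218,0,-0.0052,-0.0009,0.0999,0,0.06],[-0.0218,0,-0.0052,-0.0009,0.0999,0,0.06],[-0.0218,0,-0.0052,-0.0009,0.0999,0,0.06],[-0.0218,0,-0.0052,-0.0009,0.0999,0,0.06],[-0.0218,0,-0.0052,-0.0009,0.0999,0,0.06],[-0.0218,0,-0.0052,-0.0009,0.0999,0,0.06],[-0.0218,0,-0.0052,-0.0009,0.0999,0,0.06],[-0.0218,0,-0.0052,-0.0009,0.0999,0,0.06],[0,0,0,0,0,0,0.06]]]'

```text
time_s: 23.55
tool_pos: [0.4815, -0.1016, 0.1705]
tool_rot: [179.4, 0.4, -0.2]
force: [0.5, -0.7, 0.2]
grip_width: 0.0596
grasp_force: 0.0
```

```bash
python3 - <<'E'
from kin import *
o=get_obs(); P=pose(o); print(P[:3,3],o["tool_rot"],o["force"])
w=read_camera("wrist")
for d in silhouettes("wrist","spanner")[:4]:
    m=d["pixels"]; print(round(d["p"],2),d["extent"],m.sum())
    for v in range(int(d["extent"][1])+3,int(d["extent"][3]),12):
        x=np.where(m[v])[0]
        if len(x):
            a,b=px(w,x[0],v,.006),px(w,x[-1]+1,v,.006); print(v,x[0],x[-1],np.round(a[:2],4),np.round(b[:2],4),round(1e3*np.linalg.norm(a-b),1))
E
```

```text
[ 0.48153358 -0.10158446  0.17049009] [ 1.79436166e+02  3.93481696e-01 -1.73295259e-01] [ 0.4727041  -0.66641981  0.19956695]
0.67 [477.1, 193.3, 559.1, 259.3] 3171
196 508 522 [ 0.4797 -0.3452] [ 0.4796 -0.3617] 16.5
208 500 558 [ 0.4662 -0.3389] [ 0.4658 -0.4044] 65.5
220 492 559 [ 0.4524 -0.3324] [ 0.452  -0.4087] 76.3
232 484 559 [ 0.4384 -0.3258] [ 0.4378 -0.412 ] 86.2
244 501 534 [ 0.4238 -0.3477] [ 0.4235 -0.3867] 39.0
256 524 531 [ 0.4089 -0.377 ] [ 0.4088 -0.3863] 9.3
0.64 [229.4, 34.9, 292.2, 261.9] 5224
37 248 256 [ 0.6355 -0.0676] [ 0.6355 -0.0761] 8.5
49 228 280 [ 0.6252 -0.0481] [ 0.6251 -0.0989] 50.8
61 232 289 [ 0.6147 -0.0514] [ 0.6146 -0.1075] 56.1
73 279 291 [ 0.6039 -0.0968] [ 0.6038 -0.1095] 12.7
85 273 294 [ 0.5929 -0.0907] [ 0.5929 -0.1124] 21.7
97 273 294 [ 0.5818 -0.0906] [ 0.5817 -0.1125] 21.9
109 272 294 [ 0.5704 -0.0894] [ 0.5704 -0.1126] 23.1
121 272 294 [ 0.5589 -0.0892] [ 0.5588 -0.1126] 23.4
133 272 294 [ 0.547  -0.0891] [ 0.547  -0.1127] 23.6
145 273 293 [ 0.535  -0.0899] [ 0.5349 -0.1117] 21.8
157 273 293 [ 0.5227 -0.0898] [ 0.5226 -0.1117] 22.0
169 273 293 [ 0.5102 -0.0896] [ 0.5101 -0.1118] 22.2
181 273 293 [ 0.4974 -0.0894] [ 0.4973 -0.1118] 22.4
193 272 293 [ 0.4843 -0.0881] [ 0.4842 -0.1119] 23.7
205 273 293 [ 0.4709 -0.089 ] [ 0.4708 -0.1119] 22.9
217 273 292 [ 0.4573 -0.0888] [ 0.4572 -0.1109] 22.0
229 274 292 [ 0.4434 -0.0898] [ 0.4433 -0.1109] 21.2
241 274 293 [ 0.4292 -0.0896] [ 0.429  -0.1121] 22.5
253 273 292 [ 0.4146 -0.0882] [ 0.4145 -0.111 ] 22.8
```

```bash
python3 - <<'E'
from kin import *
o=get_obs(); P=pose(o); dn=[0,0,-1]
a=frame([.521,-.1008,.03],dn,az(-.4)); b=a.copy(); b[2,3]=.004
plan(P,a,6); plan(a,b,4); q=go(o["qpos"],b,8)
h=frame([.5536,.1248,.16],dn,az(2.3)); c=b.copy(); c[2,3]=.16; q=go(q,c,5); q=go(q,h,8)
E
```

```text
6 rows of [0.0058, -0.0002, 0.0234, 0.0015, 0.0009, 0.0009] deg/row 0.11 mm/row 24.1
  via [ 0.504 -0.101  0.1  ]
  via [ 0.515 -0.101  0.053]
4 rows of [0.0, -0.0, 0.0065, 0.0, 0.0, 0.0] deg/row 0.0 mm/row 6.5
  via [ 0.521 -0.101  0.017]
  via [ 0.521 -0.101  0.011]
 [ 15.5  17.1  -8.1 112.3   3.1  50.8 -84.5] err 0.0mm 0.0deg maxstep 2.5
 [ 16.2   6.9  -8.4 104.4   1.1  68.8 -82.9] err 0.0mm 0.0deg maxstep 3.6
 [   1.1   11.7  -18.3   99.2    3.9   69.7 -105.8] err 0.0mm 0.0deg maxstep 2.9
```

Emit:
play_rows --steps '[[[0.0058,-0.0002,0.0234,0.0015,0.0009,0.0009,0.06],[0.0058,-0.0002,0.0234,0.0015,0.0009,0.0009,0.06],[0.0058,-0.0002,0.0234,0.0015,0.0009,0.0009,0.06],[0.0058,-0.0002,0.0234,0.0015,0.0009,0.0009,0.06],[0.0058,-0.0002,0.0234,0.0015,0.0009,0.0009,0.06],[0.0058,-0.0002,0.0234,0.0015,0.0009,0.0009,0.06],[0,0,0.0065,0,0,0,0.06],[0,0,0.0065,0,0,0,0.06],[0,0,0.0065,0,0,0,0.06],[0,0,0.0045,0,0,0,0.06],[0,0,0,0,0,0,0.06]]]'

```text
time_s: 24.75
tool_pos: [0.5207, -0.1008, 0.0042]
tool_rot: [-179.9, 0.1, -0.4]
force: [0.6, 0.1, 0.3]
grip_width: 0.0601
grasp_force: 0.0
```

Emit:
play_rows --steps '[[[0,0,0.0012,0,0,0,0.05],[0,0,0.0008,0,0,0,0],[0,0,0,0,0,0,0],[0,0,0,0,0,0,0],[0,0,0,0,0,0,0],[0,0,0,0,0,0,0],[0,0,0,0,0,0,0],[0,0,0,0,0,0,0],[0,0,0,0,0,0,0],[0,0,0,0,0,0,0]]]' --force 60

```text
time_s: 25.75
tool_pos: [0.5208, -0.1008, 0.0023]
tool_rot: [-180.0, 0.1, -0.4]
force: [-1.0, -0.7, 1.3]
grip_width: 0.0207
grasp_force: 60.0
```

Emit:
play_rows --steps '[[[0,0,-0.01,0,0,0,0],[0,0,-0.03,0,0,0,0],[0,0,-0.04,0,0,0,0],[0,0,-0.04,0,0,0,0],[0,0,-0.035,0,0,0,0],[0,0,0,0,0,0,0]]]'

```text
time_s: 26.35
tool_pos: [0.5246, -0.1012, 0.1631]
tool_rot: [180.0, -0.4, -0.4]
force: [1.8, -0.5, -2.5]
grip_width: 0.0208
grasp_force: 60.0
```

```bash
python3 - <<'E'
from kin import *
o=get_obs(); P=pose(o); print(P[:3,3],o["tool_rot"],o["force"],o["grip_width"])
h=frame([.5536,.1248,.155],[0,0,-1],az(2.5)); plan(P,h,10)
w=read_camera("wrist")
for d in silhouettes("wrist","spanner")[:3]: print(round(d["p"],2),d["extent"])
for s in (-.1155,.1155): print(proj(w,P[:3,3]+s*P[:3,0]))
E
```

```text
[ 0.52458516 -0.10124091  0.16306707] [179.95342488  -0.43606824  -0.38249435] [ 1.82464542 -0.46839325 -2.51518928] 0.020766304313596516
10 rows of [0.0033, -0.0226, 0.0008, 0.0001, -0.0008, -0.005] deg/row 0.29 mm/row 22.8
  via [ 0.538 -0.011  0.16 ]
  via [0.546 0.057 0.157]
0.61 [170.1, 29.0, 308.9, 326.2]
[286.01829806 418.947627  ]
[286.03976583  29.41590513]
```

Emit:
play_rows --steps '[[[0.0033,-0.0226,0.0008,0,-0.0008,-0.005,0],[0.0033,-0.0226,0.0008,0,-0.0008,-0.005,0],[0.0033,-0.0226,0.0008,0,-0.0008,-0.005,0],[0.0033,-0.0226,0.0008,0,-0.0008,-0.005,0],[0.0033,-0.0226,0.0008,0,-0.0008,-0.005,0],[0.0033,-0.0226,0.0008,0,-0.0008,-0.005,0],[0.0033,-0.0226,0.0008,0,-0.0008,-0.005,0],[0.0033,-0.0226,0.0008,0,-0.0008,-0.005,0],[0.0033,-0.0226,0.0008,0,-0.0008,-0.005,0],[0.0033,-0.0226,0.0008,0,-0.0008,-0.005,0],[0,0,0,0,0,0,0]]]'

```text
time_s: 27.55
tool_pos: [0.5482, 0.13, 0.1465]
tool_rot: [-179.8, 0.9, 2.8]
force: [-0.4, 0.6, -2.7]
grip_width: 0.0212
grasp_force: 60.0
```

```bash
python3 - <<'E'
from kin import *
o=get_obs(); P=pose(o); print(P[:3,3],o["tool_rot"],o["force"])
w=read_camera("wrist"); f=w["frame"].copy()
B=np.array([.5493,.1364,0]); X,Y=az(6.3),az(96.3)
for z,h,wd,col in((.046,.142,.0475,(0,255,0)),):
    pts=[proj(w,B+sx*h*X+sy*wd*Y+[0,0,z+(.006 if sy<0 else 0)]) for sx,sy in((1,1),(1,-1),(-1,-1),(-1,1))]
    cv2.polylines(f,[np.round(pts).astype(int)],True,(0,255,0),1)
w["frame"]=f; save(w,"w4",None,1.4)
E
```

```text
[0.54820353 0.13003466 0.1464536 ] [-179.79305792    0.88496772    2.8243559 ] [-0.4017741   0.56696285 -2.69011084]
```

View pics/w4.png

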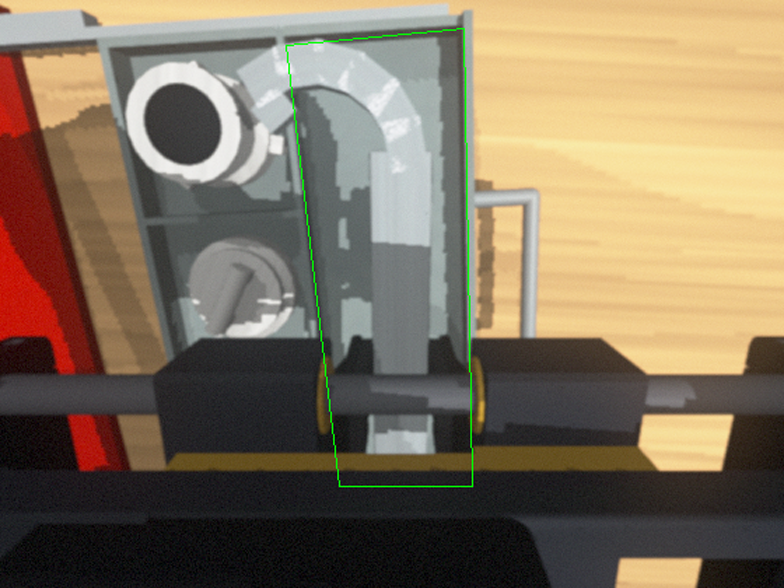

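The overlay matches the compartment: front wall at column 463–470, divider near 283–325. The spanner is above it with the hook to the rear. Lowering with a small shift.

```bash
python3 - <<'E'
from kin import *
o=get_obs(); P=pose(o); print(P[:3,3],o["tool_rot"],o["qpos"])
h=frame([.5536,.1246,.060],[0,0,-1],az(2.3)); plan(P,h,6)
E
```

```text
[0.54845247 0.12745385 0.1465623 ] [-179.91156394    0.88526873    2.69999376] [   0.66339187   12.38838466  -18.41035594  100.07215359    3.82911834
   69.03394341 -106.07323202]
6 rows of [0.001, 0.0005, 0.0144, -0.0002, 0.0026, 0.0012] deg/row 0.16 mm/row 14.5
  via [0.551 0.126 0.103]
  via [0.553 0.125 0.074]
```

Emit:
play_rows --steps '[[[0.001,0.0005,0.0144,0,0.0026,0.0012,0],[0.001,0.0005,0.0144,0,0.0026,0.0012,0],[0.001,0.0005,0.0144,0,0.0026,0.0012,0],[0.001,0.0005,0.0144,0,0.0026,0.0012,0],[0.001,0.0005,0.0144,0,0.0026,0.0012,0],[0.001,0.0005,0.0144,0,0.0026,0.0012,0],[0,0,0,0,0,0,0],[0,0,0,0,0,0,0]]]'

```text
time_s: 28.4
tool_pos: [0.5558, 0.1223, 0.0621]
tool_rot: [-180.0, -0.2, 2.0]
force: [0.8, -0.3, -3.1]
grip_width: 0.0209
grasp_force: 60.0
```

```bash
python3 - <<'E'
from kin import *
o=get_obs(); P=pose(o); print(P[:3,3],o["tool_rot"],o["force"])
h=frame([.5536,.1246,.033],[0,0,-1],az(2.3)); plan(P,h,5)
w=read_camera("wrist")
for d in silhouettes("wrist","spanner")[:1]:
    print(d["p"],d["extent"])
    m=d["pixels"]
    B=np.array([.5493,.1364,0]); X,Y=az(6.3),az(96.3)
    q=np.array([px(w,u,v,P[2,3]+.004) for v,u in np.argwhere(m)]); print("in bay x",((q-B)@X).min(),((q-B)@X).max(),"y",((q-B)@Y).min(),((q-B)@Y).max())
E
```

```text
[0.55581418 0.12229434 0.06214198] [-179.95022724   -0.20402016    2.02717216] [ 0.7562489  -0.32299877 -3.07514886]
5 rows of [-0.0004, -0.0005, 0.0058, -0.0002, -0.0007, -0.001] deg/row 0.07 mm/row 5.9
  via [0.555 0.123 0.05 ]
  via [0.554 0.124 0.039]
0.63 [169.9, 26.0, 308.0, 325.6]
in bay x -0.03496002034988399 0.1217105631059622 y -0.03132944111957445 0.032087532477719914
```

Emit:
play_rows --steps '[[[-0.0004,-0.0005,0.0058,0,-0.0007,-0.001,0],[-0.0004,-0.0005,0.0058,0,-0.0007,-0.001,0],[-0.0004,-0.0005,0.0058,0,-0.0007,-0.001,0],[-0.0004,-0.0005,0.0058,0,-0.0007,-0.001,0],[-0.0004,-0.0005,0.005,0,-0.0007,-0.001,0],[0,0,0,0,0,0,0]]]'

```text
time_s: 29.1
tool_pos: [0.5535, 0.1254, 0.0335]
tool_rot: [-179.9, 0.0, 2.4]
force: [0.1, -0.6, -2.5]
grip_width: 0.0208
grasp_force: 60.0
```

Emit:
play_rows --steps '[[[0,0,0.0015,0,0,0,0],[0,0,0.001,0,0,0,0],[0,0,0,0,0,0,0]]]'

```text
time_s: 29.4
tool_pos: [0.5544, 0.1253, 0.0321]
tool_rot: [-179.9, -0.1, 2.3]
force: [-0.4, -0.3, -3.5]
grip_width: 0.0205
grasp_force: 60.0
```

Emit:
play_rows --steps '[[[0,0,0.001,0,0,0,0],[0,0,0.001,0,0,0,0],[0,0,0,0,0,0,0]]]'

```text
time_s: 29.7
tool_pos: [0.5543, 0.1253, 0.03]
tool_rot: [-179.9, -0.1, 2.3]
force: [-0.3, 0.2, -3.2]
grip_width: 0.0206
grasp_force: 60.0
```

Emit:
play_rows --steps '[[[0,0,0.001,0,0,0,0],[0,0,0,0,0,0,0]]]'

```text
time_s: 29.9
tool_pos: [0.5543, 0.1254, 0.029]
tool_rot: [-179.9, -0.1, 2.3]
force: [0.6, -0.9, -2.8]
grip_width: 0.0207
grasp_force: 60.0
```

Emit:
play_rows --steps '[[[0,0,0.0008,0,0,0,0],[0,0,0,0,0,0,0]]]'

```text
time_s: 30.1
tool_pos: [0.5545, 0.1254, 0.0284]
tool_rot: [-179.9, -0.1, 2.3]
force: [0.3, -0.8, -2.4]
grip_width: 0.021
grasp_force: 60.0
```

Emit:
play_rows --steps '[[[0,0,0.0004,0,0,0,0],[0,0,0,0,0,0,0]]]'

```text
time_s: 30.3
tool_pos: [0.5544, 0.1254, 0.0283]
tool_rot: [-179.9, -0.1, 2.3]
force: [-1.4, -0.2, 1.6]
grip_width: 0.0208
grasp_force: 60.0
```

Emit:
play_rows --steps '[[[0,0,0,0,0,0,0.028],[0,0,0,0,0,0,0.028],[0,0,0,0,0,0,0.028],[0,0,-0.002,0,0,0,0.028],[0,0,-0.01,0,0,0,0.028],[0,0,-0.02,0,0,0,0.028],[0,0,-0.03,0,0,0,0.028],[0,0,-0.04,0,0,0,0.028],[0,0,-0.04,0,0,0,0.028],[0,0,-0.03,0,0,0,0.028],[0,0,0,0,0,0,0.028]]]'

```text
time_s: 31.4
tool_pos: [0.5571, 0.1262, 0.2063]
tool_rot: [-179.8, -0.7, 2.4]
force: [0.2, -0.6, 1.1]
grip_width: 0.0281
grasp_force: 0.0
```

```bash
python3 - <<'E'
from kin import *
o=get_obs(); P=pose(o); print(P[:3,3],o["tool_rot"],o["force"],o["qpos"])
w=read_camera("wrist"); B=np.array([.5493,.1364,0]); X,Y=az(6.3),az(96.3)
for d in silhouettes("wrist","spanner")[:2]:
    m=d["pixels"]; print(d["p"],d["extent"])
    q=np.array([px(w,u,v,.034) for v,u in np.argwhere(m)]); print("in bay x",((q-B)@X).min(),((q-B)@X).max(),"y",((q-B)@Y).min(),((q-B)@Y).max())
# push pose: closed fingers in front of pull bar. tool y along tray x (wide body parallel to bar)
pull=B-.0875*Y; print("pull",pull)
pre=frame(pull-.05*Y+[0,0,.15],[0,0,-1],Y); plan(P,pre,12); q=go(o["qpos"],pre,12)
low=pre.copy(); low[2,3]=.036; plan(pre,low,5); q=go(q,low,5)
end=low.copy(); end[:3,3]+=.235*Y; q=go(q,end,12); plan(low,end,60)
E
```

```text
[0.5571434  0.12619003 0.2063243 ] [-179.84229451   -0.69625604    2.35239674] [ 0.2281318  -0.57324045  1.07694593] [   1.06285534    9.70624433  -18.41884126   96.06521854    3.20195894
   74.02621645 -105.6002153 ]
0.73 [235.5, 90.4, 298.8, 267.5]
in bay x -0.07679605095748691 0.12050799386252507 y -0.027366841234242885 0.03489939956325844
pull [0.55890175 0.04942842 0.        ]
12 rows of [-0.008, 0.0088, 0.0046, 0.0007, -0.001, -0.1366] deg/row 7.83 mm/row 12.7
  via [0.533 0.073 0.183]
  via [0.542 0.027 0.164]
 [ 1.660e+01  1.210e+01 -2.170e+01  1.003e+02  4.800e+00  6.860e+01
 -1.000e-01] err 0.0mm 0.0deg maxstep 8.9
5 rows of [0.0, 0.0, 0.0228, 0.0, 0.0, 0.0] deg/row 0.0 mm/row 22.8
  via [ 0.564 -0.     0.104]
  via [ 0.564 -0.     0.059]
 [ 15.5  19.1 -20.9 106.2   8.1  56.1  -2.7] err 0.0mm 0.0deg maxstep 2.5
 [ -3.7  22.4 -26.4 102.8  11.6  57.5 -28.4] err 0.0mm 0.0deg maxstep 2.2
60 rows of [0.0039, -0.0, 0.0, 0.0, 0.0, 0.0] deg/row 0.0 mm/row 3.9
  via [0.555 0.081 0.036]
  via [0.547 0.159 0.036]
```

Emit:
play_rows --steps '[[[-0.008,0.0088,0.0046,0,0,-0.1366,0],[-0.008,0.0088,0.0046,0,0,-0.1366,0],[-0.008,0.0088,0.0046,0,0,-0.1366,0],[-0.008,0.0088,0.0046,0,0,-0.1366,0],[-0.008,0.0088,0.0046,0,0,-0.1366,0],[-0.008,0.0088,0.0046,0,0,-0.1366,0],[-0.008,0.0088,0.0046,0,0,-0.1366,0],[-0.008,0.0088,0.0046,0,0,-0.1366,0],[-0.008,0.0088,0.0046,0,0,-0.1366,0],[-0.008,0.0088,0.0046,0,0,-0.1366,0],[-0.008,0.0088,0.0046,0,0,-0.1366,0],[-0.008,0.0088,0.0046,0,0,-0.1366,0]]]'

```text
time_s: 32.7
tool_pos: [0.5601, -0.0026, 0.1428]
tool_rot: [-179.9, -0.1, 96.6]
force: [-0.6, 0.1, -0.6]
grip_width: 0.0007
grasp_force: 0.0
```

```bash
python3 - <<'E'
from kin import *
o=get_obs(); P=pose(o); print(P[:3,3],o["tool_rot"],o["force"],o["grip_width"])
B=np.array([.5493,.1364,0]); X,Y=az(6.3),az(96.3); pull=B-.0875*Y
low=frame(pull-.035*Y+[0,0,.032],[0,0,-1],Y); plan(P,low,6)
w=read_camera("wrist"); s=read_camera("scene")
for n,t in(("scene","nozzle"),("scene","reducer"),("scene","cap"),("scene","key"),("scene","carton"),("scene","tray")):
    print(t,[(round(d["p"],2),d["extent"]) for d in silhouettes(n,t)[:2]])
print("noz foot/tip pred",proj(s,[.4427,.2240,.026]),proj(s,[.4427,.2240,.191]))
E
```

```text
[ 0.56005887 -0.00257426  0.14277991] [-1.79926752e+02 -8.11890011e-02  9.65754745e+01] [-0.60589851  0.10815497 -0.60958125] 0.000669295738468801
6 rows of [0.0028, 0.0008, 0.0185, -0.0002, -0.0002, 0.0008] deg/row 0.05 mm/row 18.7
  via [0.561 0.006 0.087]
  via [0.562 0.012 0.05 ]
nozzle [(0.92, [346.7, 169.4, 362.2, 213.5]), (0.41, [305.2, 195.6, 417.7, 264.6])]
reducer [(0.57, [360.9, 229.1, 379.2, 254.7])]
cap [(0.52, [349.4, 218.3, 364.9, 233.2])]
key [(0.89, [200.7, 194.3, 215.1, 230.9])]
carton [(0.91, [179.3, 198.8, 207.3, 230.1]), (0.26, [305.5, 192.3, 418.3, 265.1])]
tray [(0.77, [305.4, 196.0, 415.6, 266.8])]
noz foot/tip pred [351.75486572 208.75585601] [356.70741648 172.36565991]
```

Everything is where it should be. Lowering the closed fingers in front of the pull bar, then a gentle push.

Emit:
play_rows --steps '[[[0.0028,0.0008,0.0185,0,0,0.0008,0],[0.0028,0.0008,0.0185,0,0,0.0008,0],[0.0028,0.0008,0.0185,0,0,0.0008,0],[0.0028,0.0008,0.0185,0,0,0.0008,0],[0.0028,0.0008,0.0185,0,0,0.0008,0],[0.0028,0.0008,0.0185,0,0,0.0008,0],[0,0,0,0,0,0,0]]]'

```text
time_s: 33.8
tool_pos: [0.562, 0.0163, 0.0313]
tool_rot: [-179.8, -0.1, 96.0]
force: [-0.4, 0.8, -0.3]
grip_width: 0.0001
grasp_force: 0.0
```

Emit:
play_rows --steps '[[[0.004,0,0,0,0,0,0],[0.004,0,0,0,0,0,0],[0.004,0,0,0,0,0,0],[0.003,0,0,0,0,0,0],[0.002,0,0,0,0,0,0],[0.002,0,0,0,0,0,0],[0.002,0,0,0,0,0,0],[0.002,0,0,0,0,0,0],[0.003,0,0,0,0,0,0],[0.003,0,0,0,0,0,0],[0.004,0,0,0,0,0,0],[0.004,0,0,0,0,0,0]]]'

```text
time_s: 35.0
tool_pos: [0.5605, 0.0526, 0.0337]
tool_rot: [179.9, -0.1, 96.0]
force: [0.5, -2.1, 2.6]
grip_width: 0.0006
grasp_force: 1.4
```

Emit:
play_rows --steps '[[[0.005,0,0,0,0,0,0],[0.005,0,0,0,0,0,0],[0.005,0,0,0,0,0,0],[0.005,0,0,0,0,0,0],[0.005,0,0,0,0,0,0],[0.005,0,0,0,0,0,0],[0.005,0,0,0,0,0,0],[0.005,0,0,0,0,0,0],[0.005,0,0,0,0,0,0],[0.005,0,0,0,0,0,0],[0.005,0,0,0,0,0,0],[0.005,0,0,0,0,0,0]]]'

```text
time_s: 36.2
tool_pos: [0.5541, 0.1123, 0.0337]
tool_rot: [179.9, -0.1, 96.0]
force: [0.6, -2.2, 1.9]
grip_width: 0.0004
grasp_force: 1.4
```

Emit:
play_rows --steps '[[[0.005,0,0,0,0,0,0],[0.005,0,0,0,0,0,0],[0.005,0,0,0,0,0,0],[0.005,0,0,0,0,0,0],[0.005,0,0,0,0,0,0],[0.005,0,0,0,0,0,0],[0.005,0,0,0,0,0,0],[0.005,0,0,0,0,0,0],[0.005,0,0,0,0,0,0],[0.005,0,0,0,0,0,0],[0.005,0,0,0,0,0,0],[0.005,0,0,0,0,0,0]]]'

```text
time_s: 37.4
tool_pos: [0.5478, 0.1719, 0.0337]
tool_rot: [179.9, -0.1, 96.0]
force: [1.5, -2.5, 1.7]
grip_width: 0.0004
grasp_force: 1.4
```

```bash
python3 - <<'E'
from kin import *
o=get_obs(); P=pose(o); print(P[:3,3],o["tool_rot"],o["force"])
w=read_camera("scene")
for n,t in(("scene","nozzle"),("scene","reducer"),("scene","cap"),("scene","tray"),("top","tray"),("top","spanner")):
    if n=="top": read_camera("top")
    print(n,t,[(round(d["p"],2),d["extent"]) for d in silhouettes(n,t)[:2]])
E
```

```text
[0.54780775 0.1719424  0.03369712] [ 1.79901922e+02 -6.13854869e-02  9.59893022e+01] [ 1.52535002 -2.53416393  1.69502593]
scene nozzle [(0.86, [380.4, 164.1, 397.6, 211.1])]
scene reducer [(0.79, [398.6, 223.8, 419.5, 249.0])]
scene cap [(0.55, [383.8, 212.4, 406.7, 228.3]), (0.28, [351.5, 188.8, 453.5, 256.7])]
scene tray [(0.55, [346.7, 190.4, 454.2, 261.5])]
top tray [(0.82, [141.0, 170.8, 204.3, 265.2])]
top spanner [(0.7, [171.2, 183.1, 190.6, 250.4]), (0.57, [417.4, 222.2, 437.3, 238.2])]
```

Emit:
play_rows --steps '[[[0.005,0,0,0,0,0,0],[0.005,0,0,0,0,0,0],[0.005,0,0,0,0,0,0],[0.005,0,0,0,0,0,0],[0.005,0,0,0,0,0,0],[0.005,0,0,0,0,0,0],[0.004,0,0,0,0,0,0],[0.004,0,0,0,0,0,0],[0.003,0,0,0,0,0,0],[0.003,0,0,0,0,0,0],[0.002,0,0,0,0,0,0],[0.002,0,0,0,0,0,0]]]'

```text
time_s: 39.05
tool_pos: [0.5427, 0.2193, 0.0337]
tool_rot: [179.9, -0.1, 96.0]
force: [0.6, -2.3, -1.8]
grip_width: 0.0003
grasp_force: 1.4
```

Emit:
play_rows --steps '[[[0.0015,0,0,0,0,0,0],[0.0015,0,0,0,0,0,0],[0.0015,0,0,0,0,0,0],[0.0015,0,0,0,0,0,0],[0.0015,0,0,0,0,0,0],[0.0015,0,0,0,0,0,0]]]'

```text
time_s: 39.65
tool_pos: [0.5418, 0.2283, 0.0338]
tool_rot: [179.9, -0.1, 96.0]
force: [0.8, -3.1, -2.7]
grip_width: 0.0004
grasp_force: 1.3
```

Emit:
play_rows --steps '[[[0.0015,0,0,0,0,0,0],[0.0015,0,0,0,0,0,0],[0.0015,0,0,0,0,0,0],[0.0015,0,0,0,0,0,0]]]'

```text
time_s: 40.05
tool_pos: [0.5412, 0.2338, 0.0337]
tool_rot: [179.9, -0.0, 96.0]
force: [-0.0, -6.0, -2.1]
grip_width: 0.0004
grasp_force: 2.7
```

Emit:
play_rows --steps '[[[0.0015,0,0,0,0,0,0],[0.0015,0,0,0,0,0,0],[0.001,0,0,0,0,0,0]]]'

```text
time_s: 40.35
tool_pos: [0.5412, 0.2339, 0.0336]
tool_rot: [180.0, 0.3, 95.9]
force: [-1.5, -10.6, 1.8]
grip_width: 0.0005
grasp_force: 5.6
```

The tray is against the stop: position has stalled and the force has risen to 10 N. Backing off.

Emit:
play_rows --steps '[[[-0.004,0,0,0,0,0,0],[-0.01,0,0,0,0,0,0],[-0.03,0,0,0,0,0,0],[-0.04,0,0,0,0,0,0],[-0.02,0,-0.03,0,0,0,0],[-0.01,0,-0.04,0,0,0,0],[0,0,-0.04,0,0,0,0],[0,0,0,0,0,0,0]]]'

```text
time_s: 41.15
tool_pos: [0.5571, 0.1264, 0.1508]
tool_rot: [179.1, -0.2, 96.0]
force: [0.2, 0.9, 0.8]
grip_width: 0.0002
grasp_force: 0.0
```

```bash
python3 - <<'E'
from kin import *
o=get_obs(); P=pose(o); print(P[:3,3],o["force"],o["time_s"])
X,Y=az(6.3),az(96.3); sh=.199*Y
s=read_camera("scene"); t=read_camera("top"); w=read_camera("wrist")
for n,ts in(("scene",("nozzle","reducer","cap","spanner","key","carton")),("top",("spanner","tray")),("wrist",("nozzle","spanner","tray"))):
    for k in ts: print(n,k,[(round(d["p"],2),np.round(d["extent"]).tolist()) for d in silhouettes(n,k)[:3]])
N=np.array([.4427,.2240,0])+sh; print("pred nozzle scene foot/tip",proj(s,N+[0,0,.026]),proj(s,N+[0,0,.191]))
B=np.array([.5493,.1364,.034])+sh
for d in silhouettes("wrist","spanner")[:1]:
    q=np.array([px(w,u,v,.034) for v,u in np.argwhere(d["pixels"])]); print("bay x",((q-B)@X).min(),((q-B)@X).max(),"y",((q-B)@Y).min(),((q-B)@Y).max())
E
```

```text
[0.55710002 0.12642818 0.15076558] [0.22568759 0.85212621 0.76123511] 41.15
scene nozzle [(0.56, [397.0, 173.0, 414.0, 208.0])]
scene reducer [(0.68, [418.0, 221.0, 437.0, 245.0])]
scene cap [(0.73, [403.0, 208.0, 421.0, 227.0])]
scene spanner [(0.78, [132.0, 182.0, 153.0, 247.0]), (0.74, [172.0, 222.0, 188.0, 289.0]), (0.61, [396.0, 177.0, 415.0, 210.0])]
scene key [(0.69, [199.0, 193.0, 215.0, 233.0])]
scene carton [(0.78, [180.0, 197.0, 208.0, 228.0])]
top spanner [(0.82, [152.0, 185.0, 172.0, 251.0]), (0.73, [418.0, 259.0, 440.0, 276.0]), (0.53, [417.0, 221.0, 436.0, 240.0])]
top tray [(0.85, [143.0, 169.0, 193.0, 264.0])]
wrist nozzle []
wrist spanner [(0.46, [84.0, 2.0, 486.0, 69.0])]
wrist tray [(0.66, [85.0, 2.0, 489.0, 68.0])]
pred nozzle scene foot/tip [401.49854487 202.17336234] [410.04102244 166.05443984]
bay x -0.15248021805184495 0.16269957039131244 y -0.08883215884459436 -0.04181136705491646
```

```bash
python3 -c "
from cell import *
print(sign_off())"
```

```text
the job is handed in; nothing more can be done
None
```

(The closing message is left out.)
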